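# Sort centrifuge counterweights by feel and lock the set

## Robot

A 6-joint arm with a two-finger parallel gripper is mounted at the origin on the work surface. World frame = base frame: x ahead of the robot, y to its left, z up, the work surface at z = 0. Lengths are in m, angles in degrees, forces in N, time in s.
With the tool pointing down it reaches from about 0.275 to 0.725 m from the base axis. Payload 15.9 kg.
Tool frame: the origin (TCP) lies on the centre line of the jaws, within the pads' length; the fingertips stand 17 mm ahead of it and the grasp point (between the pads) lies 2 mm behind it; z points along the fingers, y is the line along which they close (so a half turn about z gives the same grasp; the last joint's range is limited). The gripper opens to 85 mm and grips with 20 to 120 N. Pads are 22 mm wide; open, the fingers measure 114 mm over their backs; the gripper's body (76 mm by 85 mm) begins 54 mm behind the grasp point. The pads swing forward as they close: fully open they stand 13 mm farther back than shut.
Start: joints at [68.468, 12.198, -1.971, 75.831, 0, 90], TCP at [0.184, 0.465, 0.248] pointing down, gripper open.
Joint ranges: [-170.91, 170.91], [-42.67, 98.43], [-65.05, 77.54], [-120.47, 116.71], [-90, 82.35], [-180, 180]. Speed limits (degrees/s): [108.29, 108.29, 136.94, 147.25, 180, 180].

## Interface

Orientations are given as [roll, pitch, yaw] about the fixed x, y, z axes, in that order (R = Rz(yaw) Ry(pitch) Rx(roll)).
In Python, from rig import sense, camera, calibration, finish_job, outline_of gives the robot as it stands.
- The arm moves only by the tool arm_command, never from a script. Its argument "targets" is a list that holds one entry, the list of rows, each a list of 7 numbers: the turn, a rotation vector about the world's x, y, z scaled (see below), then the shift along the world's x, y, z scaled (see below), then the finger opening in mm, from 0 to 85.4. In form: [[[wx, wy, wz, x, y, z, grip], ...]]. A call has exactly 8 rows; each row is the pose to reach, as a shift and turn from the pose commanded when the call began; what a row does not reach only later rows make up. The controller multiplies each number of a shift by 0.15 m and each number of a turn by pi/2 rad. A row lasts 1/8 s, in which the tool goes at most 62.5 mm and 10.7 degrees, less where a joint would pass 70% of its speed; a pose out of reach is approached as far as the arm can. A call with a number of a shift or a turn outside -1 to 1 is refused whole. A call with a gripper value outside its range is refused whole. The fingers move at their own pace and stop on an object; "grip_force" is the grip in N (left out, the last holds). Time passes only in rows, so rows that repeat a pose let the fingers close, or fill a call up. It gives the time, the measured TCP pose, the force, the opening and the grip force at its end, in the units of the state.
- sense(): the state, without advancing time (a new reading comes with each control period).
- camera(name): name is "scene" or "top"; returns the picture (480x640x3 uint8, red, green, blue); there is no depth.
- calibration(name): a dict with "K" (3x3 intrinsics, pixels), "view" (4x4, takes a point from world to camera coordinates). Camera axes: x right, y up, looking along -z (the intrinsics and any distortion apply to the point x, -y, -z); pixel columns grow to the right and rows downward; lengths in m; the calibration is good to about 2 mm. A picture is of the moment at which its call begins. calibration takes no time and is no camera call.
- finish_job(): hands the job in; it is judged then, once.
Trained networks look in the newest picture that a camera, given by its name, has taken for a name from the list of things; names that differ only in an ending like _2 or _b are one class to them, and where a whole thing is asked for, a point or a joint stands for the part that bears it (a point fixed in the world has none). Each returns a list of dicts, best first, with "p" (0 to 1); they miss things now and then, are a little off and sometimes report something else, mostly with a low value. They report only what shows in the picture. A call takes as long as a camera call. They do not tell look-alikes from the thing itself.
- outline_of(query, camera): "pixels" (480x640 bool, what is visible of it) and "extent" ([centre column, centre row, width, height] in pixels, round what is visible of it).
The state is a dict: "time_s": time; "q": joint angles; "dq": joint speeds; "tau": joint torques, N m; "eef_pos": TCP position; "tool_rot": TCP orientation; "contact_force": force on the tool from outside, world axes, zero at the start; "moment": the same for the moment, N m; "finger_gap": opening from 0.0 (shut) to 1.0 (fully open); "gripper_force": force on a finger pad.
Only numpy, scipy, OpenCV 4.12 (cv2) and the standard library are available. Lean on these libraries where they do the work, as an engineer would, in place of code of your own. Each camera call takes 0.05 s, during which the arm holds its last target. There are 200 camera calls.

## Task

Four or five sealed counterweight cassettes, all alike outside, lie on the bench mat. Slide the orange locking bars of both trays fully open, then lift each cassette to feel its weight and lay it flat in a compartment of its own: the heavy ones, over 250 g, in the blue tray and the lighter ones in the grey tray (within 40 g of 250 g either tray will do). Only when all are in, slide both locking bars (also that of a tray left empty) back home until you feel them meet their stops; do not disturb the bottle and the tip box.

Things in the scene. Friction and masses are not known exactly. Their poses are not given: they have to be found in the camera images.
- cassette_a: sealed white cassette, alike outside, own hidden mass 100 to 400 g (even inside). Body 84 x 40 x 18 mm (x, y, z); on top, centred, a black grip rib 50 mm long (x), 14 mm wide, 26 mm high: 44 mm overall. Either end may point either way. Origin: centre of the underside; z up when flat. Absent in some starts
- cassette_b: sealed white cassette, alike outside, own hidden mass 100 to 400 g (even inside). Body 84 x 40 x 18 mm (x, y, z); on top, centred, a black grip rib 50 mm long (x), 14 mm wide, 26 mm high: 44 mm overall. Either end may point either way. Origin: centre of the underside; z up when flat. Absent in some starts
- cassette_c: sealed white cassette, alike outside, own hidden mass 100 to 400 g (even inside). Body 84 x 40 x 18 mm (x, y, z); on top, centred, a black grip rib 50 mm long (x), 14 mm wide, 26 mm high: 44 mm overall. Either end may point either way. Origin: centre of the underside; z up when flat. Absent in some starts
- cassette_d: sealed white cassette, alike outside, own hidden mass 100 to 400 g (even inside). Body 84 x 40 x 18 mm (x, y, z); on top, centred, a black grip rib 50 mm long (x), 14 mm wide, 26 mm high: 44 mm overall. Either end may point either way. Origin: centre of the underside; z up when flat. Absent in some starts
- cassette_e: sealed white cassette, alike outside, own hidden mass 100 to 400 g (even inside). Body 84 x 40 x 18 mm (x, y, z); on top, centred, a black grip rib 50 mm long (x), 14 mm wide, 26 mm high: 44 mm overall. Either end may point either way. Origin: centre of the underside; z up when flat. Absent in some starts
- blue_tray: blue tray, fixed, 114 x 278 mm (x, y), rim and ribs 30 mm high. 5 compartments, each 90 (x) x 46 mm (y), at x = 0, y = -108, -54, 0, 54, 108 mm. Sprung floors, tops 22 mm above the bench when empty, sink 1 mm per 50 g laid on (to 13 mm at most). Origin: centre of the underside. Orange locking bar on its -x rim
- grey_tray: grey tray, fixed, 114 x 278 mm (x, y), rim and ribs 30 mm high. 5 compartments, each 90 (x) x 46 mm (y), at x = 0, y = -108, -54, 0, 54, 108 mm. Sprung floors, tops 22 mm above the bench when empty, sink 1 mm per 50 g laid on (to 13 mm at most). Origin: centre of the underside. Orange locking bar on its -x rim
- blue_lock (a joint): orange locking bar of the blue tray, slides along the tray's +y: 0 open (its tabs stand over the ribs), 0.027 m home at its stop (tabs over the compartments' -x ends, in the way of loading). Starts nearly or fully home. Friction about 2 N; stays where left
- grey_lock (a joint): orange locking bar of the grey tray, slides along the tray's +y: 0 open (its tabs stand over the ribs), 0.027 m home at its stop (tabs over the compartments' -x ends, in the way of loading). Starts nearly or fully home. Friction about 2 N; stays where left
- blue_lock_grip (a point): top of the upright grip post, 16 x 16 mm and 40 mm high, on the blue tray's locking bar: bar top 51 mm and post top 91 mm above the bench, 54 mm to -x of the tray's middle line. Axes as the tray's
- grey_lock_grip (a point): top of the upright grip post, 16 x 16 mm and 40 mm high, on the grey tray's locking bar: bar top 51 mm and post top 91 mm above the bench, 54 mm to -x of the tray's middle line. Axes as the tray's
- bottle: bystander: closed bottle 60 mm wide, 150 mm high, origin under its centre
- tip_box: bystander: green pipette-tip box 85 x 120 x 60 mm, origin under its centre
There are look-alikes about, which are no part of the job. Leave any green look-alike of the cassette_d alone. What is shaped like the cassette_e but yellow is not meant.

How it is judged:
By the outcome, as a careful person would: the job done as asked, in the order asked, and still so for the second after the job is handed in, with the robot touching nothing.
Of cassette_a, cassette_b, cassette_c, cassette_d, cassette_e only 4 to 5 are there at a start; the rules pass over those that are not, and their reading is None.
At some moment in a run one of cassette_a, cassette_b, cassette_c, cassette_d, cassette_e may be knocked a few centimetres aside while the robot is not near it.
Once in a run the grip may slacken for a moment while it holds something.
It also fails if it takes over 208 s, if anything falls off the work surface, if the arm or the gripper's body presses on something with over 40 N, if the wrist force passes 120 N, or if a joint passes its speed limit or range.

## Working session

There is one attempt and no reset: what is moved stays moved. The work goes in short steps, Python scripts to look and compute and a tool call to move; the robot and the scene stay as the last step left them, time stands still between calls to the robot, and variables do not carry over. Pictures are saved under pics/ and viewed, at most 14 in all, crops included, and the job is handed in when it is done.

Besides the shell and the picture viewer there is one more tool, called after ">>>" as a command line: name --argument value ..., lists and objects as JSON in quotes. arm_command: Moves the arm, as the interface text tells. Shifts and turns lie within -1 to 1; 1 stands for 0.15 m of shift or pi/2 rad of turn. Its arguments: {"type":"object","properties":{"targets":{"type":"array"},"grip_force":{"type":"number"}},"required":["targets"]}

```bash
ls; mkdir -p pics; python3 - <<'E'
from rig import *
import cv2,numpy as np
for n in("top","scene"):
    im=camera(n); cv2.imwrite(f"pics/{n}0.png",im[:,:,::-1]); c=calibration(n); print(n,c)
    for q in("cassette_a","blue_tray","grey_tray","blue_lock_grip","grey_lock_grip","bottle","tip_box"):
        print(q,[(round(d["p"],2),np.round(d["extent"]).tolist()) for d in outline_of(q,n)])
print(sense())
E
```

```text
pics
top {'K': array([[607.39742305,   0.        , 321.68602074],
       [  0.        , 607.39742305, 232.914854  ],
       [  0.        ,   0.        ,   1.        ]]), 'view': array([[ 0.01898731, -0.99940744, -0.02870971, -0.00337837],
       [ 0.98245906,  0.01332209,  0.1860019 , -0.58147284],
       [-0.18550921, -0.03173779,  0.98212985, -1.0782633 ],
       [ 0.        ,  0.        ,  0.        ,  1.        ]])}
cassette_a [(0.94, [327.0, 254.0, 27.0, 49.0]), (0.89, [417.0, 378.0, 48.0, 32.0]), (0.88, [363.0, 312.0, 24.0, 45.0]), (0.84, [204.0, 210.0, 45.0, 39.0]), (0.8, [292.0, 315.0, 31.0, 47.0]), (0.76, [354.0, 208.0, 37.0, 48.0]), (0.71, [298.0, 200.0, 28.0, 46.0]), (0.67, [494.0, 299.0, 131.0, 23.0]), (0.41, [283.0, 137.0, 37.0, 45.0])]
blue_tray [(0.87, [488.0, 275.0, 153.0, 75.0])]
grey_tray [(0.6, [166.0, 277.0, 149.0, 59.0])]
blue_lock_grip [(0.89, [493.0, 299.0, 129.0, 20.0])]
grey_lock_grip [(0.93, [161.0, 298.0, 121.0, 16.0]), (0.34, [397.0, 139.0, 66.0, 52.0])]
bottle [(0.81, [284.0, 139.0, 37.0, 46.0])]
tip_box [(0.85, [396.0, 138.0, 65.0, 50.0])]
scene {'K': ar
[... 1027 characters left out ...]
 (0.31, [336.0, 144.0, 53.0, 68.0])]
{'time_s': 0.8, 'q': array([ 6.84690249e+01,  1.21977016e+01, -1.96984248e+00,  7.58290455e+01,
       -7.92572333e-04,  9.00016636e+01]), 'dq': array([ 0.0666718 , -0.04773524, -0.11370706, -0.02809181,  0.0314119 ,
        0.1067157 ]), 'tau': array([ 1.16791638e-03, -6.85907793e+01,  4.87319183e+01,  1.07569460e-03,
       -3.03368415e-05, -2.42859663e-06]), 'eef_pos': array([0.18350938, 0.46511688, 0.24831866]), 'tool_rot': array([1.79996590e+02, 7.92473309e-04, 1.58467361e+02]), 'contact_force': array([-0.96226008, -0.66424441, -0.19225153]), 'moment': array([0.00439535, 0.00162284, 0.02230961]), 'gripper_force': 0.0, 'finger_gap': 1.002322256037032}
```

View pics/top0.png

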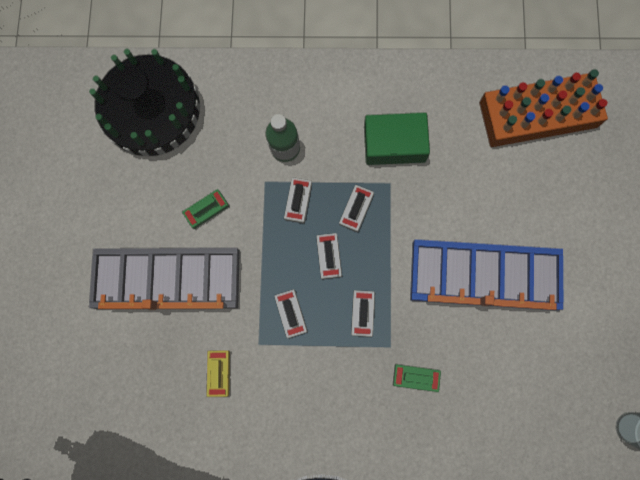

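View pics/scene0.png

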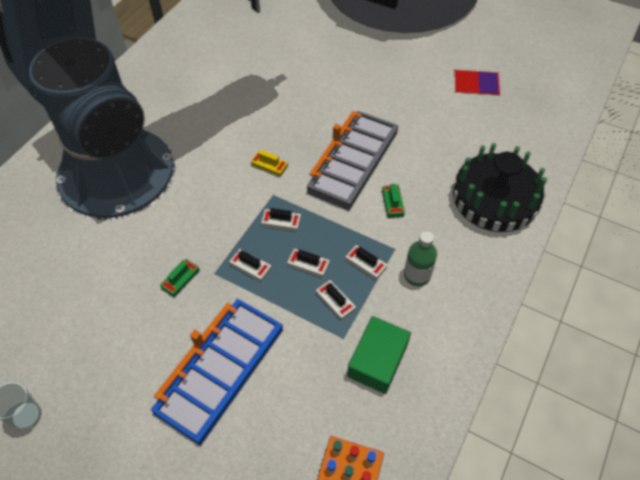

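```bash
cat > lib.py <<'E'
from rig import *
import cv2,numpy as np
from scipy.optimize import minimize
S=4
CAL={n:calibration(n) for n in("top","scene")}
def proj(P,n):
    c=CAL[n];p=np.c_[P,np.ones(len(P))]@c["view"].T
    return np.c_[c["K"][0,0]*p[:,0]/-p[:,2]+c["K"][0,2], -c["K"][1,1]*p[:,1]/-p[:,2]+c["K"][1,2]]
def ray(u,v,z,n="top"):
    c=CAL[n];d=np.array([(u-c["K"][0,2])/c["K"][0,0],-(v-c["K"][1,2])/c["K"][1,1],-1])
    R=c["view"][:3,:3];t=c["view"][:3,3];o=-R.T@t;w=R.T@d
    return o+w*(z-o[2])/w[2]
def box(cx,cy,sx,sy,z0,z1):
    return np.array([(cx+a*sx/2,cy+b*sy/2,z) for a in(-1,1) for b in(-1,1) for z in(z0,z1)])
CASS=[box(0,0,.084,.040,0,.018),box(0,0,.050,.014,.018,.044)]
TRAY=[box(0,0,.114,.278,0,.030)]
def place(B,x,y,yaw,z=0):
    c,s=np.cos(yaw),np.sin(yaw);return B@np.array([[c,s,0],[-s,c,0],[0,0,1]])+[x,y,z]
def sil(model,pose,n,win,z=0):
    x0,y0,w,h=win;m=np.zeros((h*S,w*S),np.uint8)
    for B in model:
        p=(proj(place(B,*pose,z),n)-[x0,y0]+.5)*S-.5
        cv2.fillConvexPoly(m,cv2.convexHull(np.round(p*16).astype(np.int32)),255,cv2.LINE_AA,4)
    return cv2.resize(m,(w,h),interpolation=cv2.INTER_AREA)/255.
def fit(model,obs,pose0,z=0,ignore={}):
    """obs: {camera: bool mask}"""
    W={}
    for n,m in obs.items():
        ys,xs=np.where(m);x0,y0=max(xs.min()-12,0),max(ys.min()-12,0)
        W[n]=(x0,y0,min(xs.max()+12,639)-x0,min(ys.max()+12,479)-y0)
    def cost(p):
        t=0
        for n,m in obs.items():
            x0,y0,w,h=W[n];d=sil(model,p,n,W[n],z)-m[y0:y0+h,x0:x0+w]
            d=cv2.GaussianBlur(d,(0,0),1.)
            if n in ignore:d=d*~ignore[n][y0:y0+h,x0:x0+w]
            t+=(d**2).sum()
        return t
    best=None
    for yaw in ([pose0[2]] if pose0[2] is not None else np.radians(np.arange(-75,91,15))):
        r=minimize(cost,[*pose0[:2],yaw],method="Nelder-Mead",options=dict(initial_simplex=np.array([*pose0[:2],yaw])+np.array([[0,0,0],[.008,0,0],[0,.008,0],[0,0,.15]]),xatol=1e-5,fatol=1e-3,maxiter=150))
        if best is None or r.fun<best.fun:best=r
    return best.x,best.fun
def snap(n):
    return camera(n)
def white(im,m):  # mean over mask of brightest colour saturation, to tell look-alikes
    hsv=cv2.cvtColor(im,cv2.COLOR_RGB2HSV)[m];return np.median(hsv,0)
def cassettes(im,n="top",zs=.012):
    """white cassettes seen on the bench, [x,y,yaw deg,cost]"""
    out=[]
    hsv=cv2.cvtColor(im,cv2.COLOR_RGB2HSV)
    for d in outline_of("cassette_a",n):
        m=d["pixels"];e=d["extent"]
        if not 500<m.sum()<2200 or max(e[2:])>60: continue
        h=hsv[m]; col=((h[:,1]>90)&(h[:,0]>20)&(h[:,0]<90)).mean()
        wh=((h[:,1]<40)&(h[:,2]>150)).mean()
        if col>.25 or wh<.15: continue
        p,c=fit(CASS,{n:m},[*ray(e[0],e[1],zs,n)[:2],None])
        out.append([*np.round(p[:2],4),round((np.degrees(p[2])+90)%180-90,1),round(c,1),round(d["p"],2),np.round(e[:2]).tolist()])
    return out
E
python3 - <<'E'
from lib import *
im=snap("top")
C=cassettes(im)
for c in C:print(c)
ims=snap("scene")
o=im.copy()
big=cv2.resize(im,None,fx=4,fy=4,interpolation=cv2.INTER_CUBIC)
def draw(model,p):
    for B in model:
        h=cv2.convexHull(((proj(place(B,*p),"top")+.5)*4-.5).astype(np.float32)).astype(int)
        cv2.polylines(big,[h],1,(255,0,255),1)
for c in C: draw(CASS,(c[0],c[1],np.radians(c[2])))
for t in("blue","grey"):
    obs={};ig={};lk={}
    for n in("top","scene"):
        L=[d for d in outline_of(t+"_lock",n)];T=outline_of(t+"_tray",n)
        L=[d for d in L if (n=="top" and d["extent"][2]>90) or (n=="scene" and 260<0 or n=="scene" and (d["extent"][1]>300)==(t=="blue") and d["extent"][0]<400)]
        lk[n]=L[0]["pixels"];obs[n]=T[0]["pixels"]
        ig[n]=cv2.dilate(lk[n].astype(np.uint8),np.ones((9,9)))>0
    e=outline_of(t+"_tray","top")[0]["extent"];x0=ray(e[0],e[1],.02)[:2]
    for cams in(["top"],["scene"],["top","scene"]):
        p,c=fit(TRAY,{n:obs[n] for n in cams},[*x0,0.],ignore=ig)
        print(t,cams,p[:2].round(4),np.degrees(p[2]).round(2),round(c,1))
        if cams==["top"]: draw(TRAY,p)
cv2.imwrite("pics/ov.png",big[900:1500,0:2560:1][:, :][:,300:2300][::2,::2][:, :][...,::-1])
cv2.imwrite("pics/ov.png",cv2.resize(big[680:1420,340:2300],(800,302),interpolation=cv2.INTER_AREA)[...,::-1])
cv2.imwrite("pics/scn.png",np.vstack([cv2.resize(ims[290:410,140:300],(800,600))[:, :],])[...,::-1])
a=cv2.resize(ims[300:390,150:250],(400,360),interpolation=cv2.INTER_CUBIC);b=cv2.resize(ims[110:200,300:400],(400,360),interpolation=cv2.INTER_CUBIC)
c=cv2.resize(big[960:1260,1600:2300],(400,171));d=cv2.resize(big[960:1260,320:1020],(400,171))
cv2.imwrite("pics/locks.png",np.vstack([np.hstack([a,b]),np.hstack([c,d])])[...,::-1])
E
```

```text
[np.float64(0.5451), np.float64(-0.0067), np.float64(9.4), np.float64(18.6), 0.88, [329.0, 256.0]]
[np.float64(0.641), np.float64(-0.0581), np.float64(-21.1), np.float64(18.2), 0.69, [357.0, 207.0]]
[np.float64(0.6553), np.float64(0.0566), np.float64(-8.5), np.float64(18.7), 0.68, [298.0, 199.0]]
[np.float64(0.4372), np.float64(-0.0718), np.float64(-3.3), np.float64(5.5), 0.61, [361.0, 313.0]]
[np.float64(0.4342), np.float64(0.0642), np.float64(18.6), np.float64(10.8), 0.61, [293.0, 314.0]]
blue ['top'] [ 0.5143 -0.3039] -2.88 23.2
blue ['scene'] [ 0.513  -0.3047] -2.9 8.4
blue ['top', 'scene'] [ 0.5137 -0.3043] -2.92 42.9
grey ['top'] [0.4968 0.3064] 1.2 15.0
grey ['scene'] [0.4961 0.3052] 1.35 7.1
grey ['top', 'scene'] [0.4966 0.3062] 1.24 27.0
```

View pics/ov.png

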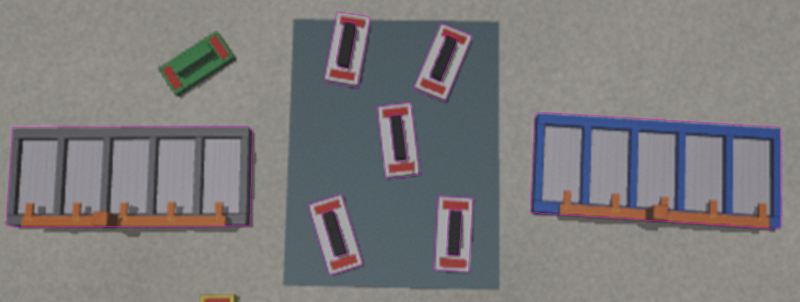

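View pics/locks.png

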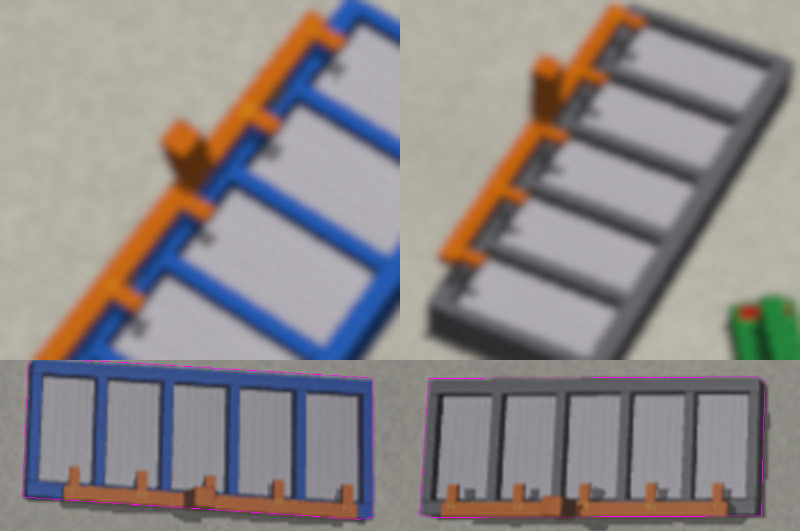

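```bash
python3 - <<'E'
from lib import *
T={"blue":(.5137,-.3043,np.radians(-2.9)),"grey":(.4966,.3060,np.radians(1.25))}
px={"blue":[("top",490,299.5),("scene",195.7,333.5)],"grey":[("top",400*0+80+ (553-400)*.4375,240+(505-360)*.4375),("scene",336.5,125.5)]}
for t,L in px.items():
    x,y,a=T[t]
    for n,u,v in L:
        w=ray(u,v,.091,n);d=w[:2]-[x,y];c,s=np.cos(a),np.sin(a)
        print(t,n,(u,v),w.round(4),"tray frame",np.round([c*d[0]+s*d[1],-s*d[0]+c*d[1]],4))
    for s_ in(0,.0135,.027):
        P=place(np.array([[-.054,s_,.091]]),x,y,a);print(s_,P.round(4),[proj(P,n).round(1).tolist() for n in("top","scene")])
import time
f=[];tq=[]
for i in range(6):camera("top");s=sense();f.append(s["contact_force"]);tq.append(s["tau"][1:3])
print(np.std(f,0),np.mean(f,0),np.std(tq,0))
E
```

```text
blue top (490, 299.5) [ 0.4598 -0.2925  0.091 ] tray frame [-0.0545  0.009 ]
blue scene (195.7, 333.5) [ 0.4605 -0.2907  0.091 ] tray frame [-0.0538  0.0108]
0 [[ 0.4598 -0.3016  0.091 ]] [[[495.2, 299.6]], [[192.1, 337.9]]]
0.0135 [[ 0.4605 -0.2881  0.091 ]] [[[487.4, 299.1]], [[196.5, 332.4]]]
0.027 [[ 0.4611 -0.2746  0.091 ]] [[[479.7, 298.5]], [[200.8, 326.9]]]
grey top (146.9375, 303.4375) [0.4426 0.3136 0.091 ] tray frame [-0.0538  0.0088]
grey scene (336.5, 125.5) [0.4409 0.3154 0.091 ] tray frame [-0.0555  0.0107]
0 [[0.4426 0.3048 0.091 ]] [[[151.8, 303.5]], [[335.0, 128.6]]]
0.0135 [[0.4423 0.3183 0.091 ]] [[[144.3, 303.6]], [[337.6, 124.9]]]
0.027 [[0.442  0.3318 0.091 ]] [[[136.8, 303.6]], [[340.1, 121.3]]]
[0.39637893 0.24262269 0.70197546] [-0.13081406  0.22687754  0.09581096] [0.00137258 0.00086756]
```

>>> arm_command --targets '[[[0, 0, 0.1, 0.4, -0.24, 0, 50], [0, 0, 0.2, 0.8, -0.48, 0, 50], [0, 0, 0.253, 1, -0.6, 0, 50], [0, 0, 0.253, 1, -0.6, 0, 50], [0, 0, 0.253, 1, -0.6, 0, 50], [0, 0, 0.253, 1, -0.6, 0, 50], [0, 0, 0.253, 1, -0.6, 0, 50], [0, 0, 0.253, 1, -0.6, 0, 50]]]' --grip_force 30

```text
time_s: 2.75
eef_pos: [0.333, 0.3754, 0.2483]
tool_rot: [180.0, 0.0, -178.7]
contact_force: [-0.3, -0.4, -1.3]
finger_gap: 0.589
gripper_force: 0.0
```

>>> arm_command --targets '[[[0, 0, 0, 0.3, -0.2, 0, 50], [0, 0, 0, 0.6, -0.4, -0.2, 50], [0, 0, 0, 0.725, -0.403, -0.5, 50], [0, 0, 0, 0.725, -0.403, -0.787, 50], [0, 0, 0, 0.725, -0.403, -0.787, 50], [0, 0, 0, 0.725, -0.403, -0.787, 50], [0, 0, 0, 0.725, -0.403, -0.787, 50], [0, 0, 0, 0.725, -0.403, -0.787, 50]]]'

```text
time_s: 3.75
eef_pos: [0.4427, 0.3152, 0.1315]
tool_rot: [179.9, 0.1, -178.7]
contact_force: [0.4, 0.3, 0.1]
finger_gap: 0.585
gripper_force: 0.0
```

```bash
python3 - <<'E'
from lib import *
im=snap("top");s=sense();print(s["q"].round(2),s["eef_pos"].round(4),s["tool_rot"].round(2),s["contact_force"].round(2),s["finger_gap"])
cv2.imwrite("pics/g1.png",cv2.resize(im[200:400,40:300],(780,600),interpolation=cv2.INTER_CUBIC)[...,::-1])
E
```

```text
[35.44 19.98 -8.75 61.19 -0.   34.19] [0.4425 0.315  0.1312] [ 1.7995e+02  7.0000e-02 -1.7875e+02] [-0.69  0.12 -0.6 ] 0.5901276307829274
```

View pics/g1.png

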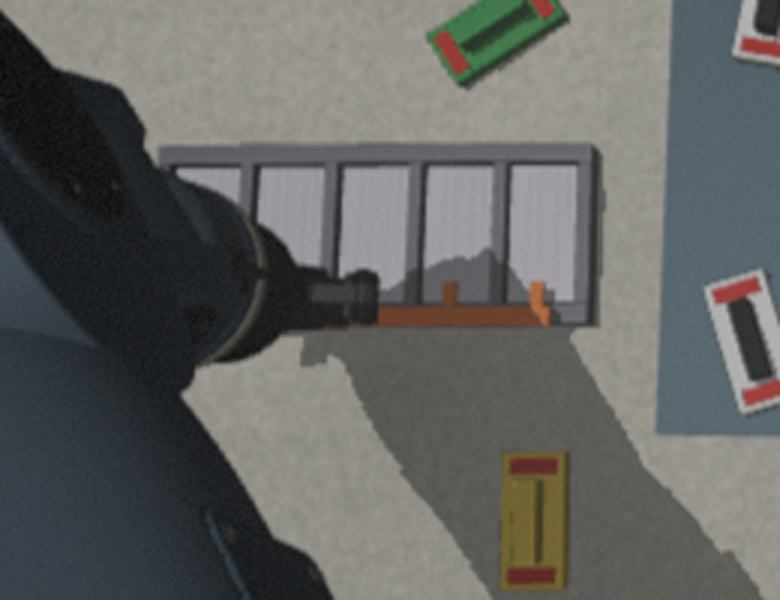

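>>> arm_command --targets '[[[0, 0, 0, 0, 0, -0.2, 50], [0, 0, 0, 0, 0, -0.36, 50], [0, 0, 0, 0, 0, -0.36, 50], [0, 0, 0, 0, 0, -0.36, 40], [0, 0, 0, 0, 0, -0.36, 10], [0, 0, 0, 0, 0, -0.36, 10], [0, 0, 0, 0, 0, -0.36, 10], [0, 0, 0, 0, 0, -0.36, 10]]]' --grip_force 30

```text
time_s: 4.8
eef_pos: [0.4428, 0.3151, 0.0773]
tool_rot: [179.9, 0.1, -178.8]
contact_force: [-1.1, 0.9, 7.1]
finger_gap: 0.179
gripper_force: 31.2
```

>>> arm_command --targets '[[[0, 0, 0, 0, 0, 0, 10], [0, 0, 0, 0, 0, 0, 10], [0, 0, 0, 0, -0.02, 0, 10], [0, 0, 0, 0, -0.04, 0, 10], [0, 0, 0, 0, -0.06, 0, 10], [0, 0, 0, 0.002, -0.07, 0, 10], [0, 0, 0, 0.002, -0.08, 0, 10], [0, 0, 0, 0.002, -0.08, 0, 10]]]'

```text
time_s: 5.8
eef_pos: [0.443, 0.3031, 0.0773]
tool_rot: [179.9, 0.1, -178.8]
contact_force: [-1.3, 0.4, 8.8]
finger_gap: 0.181
gripper_force: 31.3
```

>>> arm_command --targets '[[[0, 0, 0, 0, -0.02, 0, 10], [0, 0, 0, 0, -0.03, 0, 10], [0, 0, 0, 0, -0.04, 0, 10], [0, 0, 0, 0.001, -0.05, 0, 10], [0, 0, 0, 0.001, -0.055, 0, 10], [0, 0, 0, 0.001, -0.06, 0, 10], [0, 0, 0, 0.001, -0.06, 0, 10], [0, 0, 0, 0.001, -0.06, 0, 10]]]'

```text
time_s: 6.8
eef_pos: [0.4433, 0.2942, 0.0773]
tool_rot: [179.9, 0.1, -178.8]
contact_force: [-2.2, 1.5, 7.7]
finger_gap: 0.182
gripper_force: 31.3
```

>>> arm_command --targets '[[[0, 0, 0, 0, -0.003, 0, 10], [0, 0, 0, 0, -0.006, 0, 10], [0, 0, 0, 0, -0.009, 0, 10], [0, 0, 0, 0, -0.012, 0, 10], [0, 0, 0, 0, -0.015, 0, 10], [0, 0, 0, 0, -0.018, 0, 10], [0, 0, 0, 0, -0.02, 0, 10], [0, 0, 0, 0, -0.02, 0, 10]]]'

```text
time_s: 7.8
eef_pos: [0.4433, 0.2919, 0.0774]
tool_rot: [179.8, 0.1, -178.7]
contact_force: [-1.8, 8.3, 5.2]
finger_gap: 0.185
gripper_force: 30.8
```

>>> arm_command --targets '[[[0, 0, 0, 0, -0.003, 0, 10], [0, 0, 0, 0, -0.006, 0, 10], [0, 0, 0, 0, -0.009, 0, 10], [0, 0, 0, 0, -0.012, 0, 10], [0, 0, 0, 0, -0.012, 0, 10], [0, 0, 0, 0, -0.012, 0, 10], [0, 0, 0, 0, -0.012, 0, 10], [0, 0, 0, 0, -0.012, 0, 10]]]'

```text
time_s: 8.8
eef_pos: [0.4433, 0.2917, 0.0774]
tool_rot: [179.7, 0.1, -178.7]
contact_force: [-2.0, 20.3, -1.6]
finger_gap: 0.182
gripper_force: 32.4
```

>>> arm_command --targets '[[[0, 0, 0, 0, 0.01, 0, 30], [0, 0, 0, 0, 0.01, 0, 50], [0, 0, 0, 0, 0.01, 0, 50], [0, 0, 0, 0, 0.01, 0, 50], [0, 0, 0, 0, 0.01, 0.2, 50], [0, 0, 0, 0, 0.01, 0.5, 50], [0, 0, 0, 0, 0.01, 0.8, 50], [0, 0, 0, 0, 0.01, 0.8, 50]]]'

```text
time_s: 9.8
eef_pos: [0.4441, 0.2912, 0.1995]
tool_rot: [179.8, 0.3, -178.8]
contact_force: [0.5, 0.1, 0.5]
finger_gap: 0.59
gripper_force: 0.0
```

>>> arm_command --targets '[[[0, 0, 0, 0, -0.3, 0, 50], [0, 0, 0, 0, -0.6, 0, 50], [0, 0, 0, 0, -0.9, 0, 50], [0, 0, 0, 0, -1, 0, 50], [0, 0, 0, 0, -1, 0, 50], [0, 0, 0, 0, -1, 0, 50], [0, 0, 0, 0, -1, 0, 50], [0, 0, 0, 0, -1, 0, 50]]]'

```text
time_s: 10.8
eef_pos: [0.4427, 0.1409, 0.1961]
tool_rot: [-180.0, -0.0, -178.7]
contact_force: [0.5, -0.3, -0.0]
finger_gap: 0.586
gripper_force: 0.0
```

>>> arm_command --targets '[[[0, 0, 0, 0, -0.3, 0, 50], [0, 0, 0, 0, -0.6, 0, 50], [0, 0, 0, 0, -0.9, 0, 50], [0, 0, 0, 0, -1, 0, 50], [0, 0, 0, 0, -1, 0, 50], [0, 0, 0, 0, -1, 0, 50], [0, 0, 0, 0, -1, 0, 50], [0, 0, 0, 0, -1, 0, 50]]]'

```text
time_s: 11.8
eef_pos: [0.4427, -0.009, 0.1962]
tool_rot: [180.0, -0.0, -178.7]
contact_force: [0.3, -0.1, 0.5]
finger_gap: 0.583
gripper_force: 0.0
```

>>> arm_command --targets '[[[0, 0, 0, 0, -0.3, 0, 50], [0, 0, 0, 0, -0.6, 0, 50], [0, 0, 0, 0, -0.9, 0, 50], [0, 0, 0, 0, -1, 0, 50], [0, 0, 0, 0, -1, 0, 50], [0, 0, 0, 0, -1, 0, 50], [0, 0, 0, 0, -1, 0, 50], [0, 0, 0, 0, -1, 0, 50]]]'

```text
time_s: 12.8
eef_pos: [0.4428, -0.159, 0.1963]
tool_rot: [-180.0, 0.0, -178.7]
contact_force: [-0.4, 0.1, -0.4]
finger_gap: 0.586
gripper_force: 0.0
```

>>> arm_command --targets '[[[0, 0, -0.046, 0.05, -0.3, 0, 50], [0, 0, -0.046, 0.113, -0.6, 0, 50], [0, 0, -0.046, 0.113, -0.885, 0, 50], [0, 0, -0.046, 0.113, -0.885, 0, 50], [0, 0, -0.046, 0.113, -0.885, -0.2, 50], [0, 0, -0.046, 0.113, -0.885, -0.4, 50], [0, 0, -0.046, 0.113, -0.885, -0.4, 50], [0, 0, -0.046, 0.113, -0.885, -0.4, 50]]]'

```text
time_s: 13.8
eef_pos: [0.4602, -0.2922, 0.1375]
tool_rot: [-180.0, 0.1, 177.1]
contact_force: [0.9, -0.0, 0.2]
finger_gap: 0.584
gripper_force: 0.0
```

```bash
python3 - <<'E'
from lib import *
s=sense();print(s["q"].round(2),s["eef_pos"].round(4),s["tool_rot"].round(2),s["finger_gap"])
E
```

```text
[-32.41  19.97  -7.81  62.16   0.   -29.55] [ 0.4602 -0.2922  0.1375] [-1.7997e+02  6.0000e-02  1.7713e+02] 0.5844720445275883
```

>>> arm_command --targets '[[[0, 0, 0, 0, 0, -0.2, 50], [0, 0, 0, 0, 0, -0.4, 50], [0, 0, 0, 0, 0, -0.4, 50], [0, 0, 0, 0, 0, -0.4, 40], [0, 0, 0, 0, 0, -0.4, 10], [0, 0, 0, 0, 0, -0.4, 10], [0, 0, 0, 0, 0, -0.4, 10], [0, 0, 0, 0, 0, -0.4, 10]]]'

```text
time_s: 14.8
eef_pos: [0.4604, -0.2928, 0.0776]
tool_rot: [-179.9, 0.1, 177.1]
contact_force: [-1.2, 2.2, 9.4]
finger_gap: 0.182
gripper_force: 31.4
```

>>> arm_command --targets '[[[0, 0, 0, 0, 0, 0, 10], [0, 0, 0, 0, -0.02, 0, 10], [0, 0, 0, -0.002, -0.04, 0, 10], [0, 0, 0, -0.003, -0.06, 0, 10], [0, 0, 0, -0.004, -0.08, 0, 10], [0, 0, 0, -0.005, -0.1, 0, 10], [0, 0, 0, -0.006, -0.12, 0, 10], [0, 0, 0, -0.006, -0.12, 0, 10]]]'

```text
time_s: 15.8
eef_pos: [0.4595, -0.3111, 0.0776]
tool_rot: [-179.9, 0.1, 177.1]
contact_force: [-0.4, -1.5, 7.9]
finger_gap: 0.185
gripper_force: 31.1
```

>>> arm_command --targets '[[[0, 0, 0, 0, -0.005, 0, 10], [0, 0, 0, 0, -0.01, 0, 10], [0, 0, 0, 0, -0.015, 0, 10], [0, 0, 0, -0.001, -0.02, 0, 10], [0, 0, 0, -0.001, -0.025, 0, 10], [0, 0, 0, -0.001, -0.03, 0, 10], [0, 0, 0, -0.001, -0.03, 0, 10], [0, 0, 0, -0.001, -0.03, 0, 10]]]'

```text
time_s: 16.8
eef_pos: [0.4593, -0.3145, 0.0776]
tool_rot: [180.0, 0.1, 177.1]
contact_force: [-1.8, 8.1, 11.8]
finger_gap: 0.176
gripper_force: 31.6
```

>>> arm_command --targets '[[[0, 0, 0, 0, -0.004, 0, 10], [0, 0, 0, 0, -0.008, 0, 10], [0, 0, 0, 0, -0.012, 0, 10], [0, 0, 0, 0, -0.012, 0, 10], [0, 0, 0, 0, -0.012, 0, 10], [0, 0, 0, 0, -0.012, 0, 10], [0, 0, 0, 0, -0.012, 0, 10], [0, 0, 0, 0, -0.012, 0, 10]]]'

```text
time_s: 17.8
eef_pos: [0.4593, -0.3147, 0.0776]
tool_rot: [179.8, 0.1, 177.2]
contact_force: [-0.3, 21.1, 18.7]
finger_gap: 0.185
gripper_force: 32.5
```

>>> arm_command --targets '[[[0, 0, 0, 0, 0.01, 0, 30], [0, 0, 0, 0, 0.01, 0, 50], [0, 0, 0, 0, 0.01, 0, 50], [0, 0, 0, 0, 0.01, 0, 50], [0, 0, 0, 0, 0.01, 0.2, 50], [0, 0, 0, 0, 0.01, 0.5, 50], [0, 0, 0, 0, 0.01, 0.6, 40], [0, 0, 0, 0, 0.01, 0.6, 40]]]'

```text
time_s: 18.8
eef_pos: [0.459, -0.3156, 0.1667]
tool_rot: [-180.0, 0.1, 177.1]
contact_force: [0.2, 0.0, -1.2]
finger_gap: 0.467
gripper_force: 0.0
```

```bash
python3 - <<'E'
from lib import *
im=snap("top")
for c in cassettes(im):print([float(v) for v in c[:5]],c[5])
s=sense();print(s["eef_pos"].round(4),s["tool_rot"].round(2))
cv2.imwrite("pics/b1.png",cv2.resize(im[150:400,240:600],(800,555),interpolation=cv2.INTER_CUBIC)[...,::-1])
E
```

```text
[0.6561, 0.0564, -8.8, 6.3, 0.84] [298.0, 199.0]
[0.6408, -0.0586, -23.5, 18.5, 0.76] [354.0, 208.0]
[0.438, -0.0727, -2.4, 8.1, 0.71] [363.0, 312.0]
[0.5468, -0.0064, 6.6, 21.2, 0.66] [327.0, 256.0]
[0.4343, 0.0638, 17.6, 3.8, 0.64] [292.0, 312.0]
[ 0.4582 -0.3149  0.165 ] [ 1.7995e+02 -7.0000e-02  1.7709e+02]
```

View pics/b1.png

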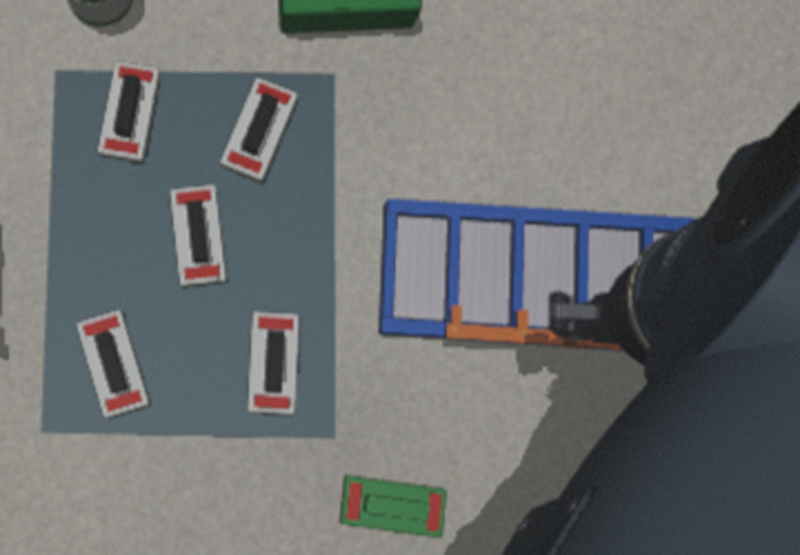

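```bash
cat >> lib.py <<'E'
def refine(im,c,n="top"):
    """refit a cassette lying on the mat from colours round its net pose"""
    p=[c[0],c[1],np.radians(c[2])]
    near=cv2.dilate((sil(CASS,p,n,(0,0,640,480))>0).astype(np.uint8),np.ones((9,9)))>0
    ring=cv2.dilate(near.astype(np.uint8),np.ones((9,9)))>0
    bg=np.median(im[ring&~near].reshape(-1,3),0);d=np.abs(im.astype(float)-bg).max(2)
    hsv=cv2.cvtColor(im,cv2.COLOR_RGB2HSV)
    sat=hsv[...,1]/255.;red=(im[...,0].astype(int)-im[...,2]>30);wh=im.min(2)>bg.max()+20
    m=(wh|red|(im.max(2)<bg.min()*.55))&near
    m=cv2.morphologyEx(m.astype(np.uint8),cv2.MORPH_CLOSE,np.ones((3,3)))>0
    q,f=fit(CASS,{n:m},p);return [*q[:2].round(4).tolist(),round(float(np.degrees(q[2])),1),round(f,1)]
E
python3 - <<'E'
from lib import *
for k in range(2):
    im=snap("top")
    for c in cassettes(im):print([float(v) for v in c[:4]],refine(im,c))
E
```

```text
[0.6542, 0.0563, -7.4, 4.5] [0.6622, 0.0563, -7.3, np.float64(140.6)]
[0.435, 0.064, 18.4, 3.2] [0.4344, 0.0648, 18.6, np.float64(153.7)]
[0.4375, -0.0727, -3.6, 12.0] [0.4374, -0.0724, -2.5, np.float64(183.6)]
[0.6408, -0.0583, -22.8, 2.3] [0.642, -0.0587, -21.7, np.float64(84.6)]
[0.5452, -0.0065, 8.0, 26.7] [0.5465, -0.0062, 7.2, np.float64(104.6)]
[0.4351, 0.0639, 18.6, 2.9] [0.4343, 0.0647, 18.7, np.float64(159.0)]
[0.6406, -0.0583, -21.7, 2.8] [0.6419, -0.0586, -21.4, np.float64(81.7)]
[0.546, -0.0063, 7.5, 3.9] [0.5466, -0.0062, 7.1, np.float64(95.3)]
[0.6556, 0.0562, -9.1, 6.2] [0.6633, 0.0561, -7.3, np.float64(156.9)]
[0.4381, -0.072, -2.9, 9.6] [0.4375, -0.0724, -2.3, np.float64(193.4)]
```

>>> arm_command --targets '[[[0, 0, 0, 0, 0.3, 0, 40], [0, 0, 0, 0, 0.6, 0, 40], [0, 0, 0, 0, 0.9, 0, 40], [0, 0, 0, 0, 1, 0, 40], [0, 0, 0, 0, 1, 0, 40], [0, 0, 0, 0, 1, 0, 40], [0, 0, 0, 0, 1, 0, 40], [0, 0, 0, 0, 1, 0, 40]]]'

```text
time_s: 20.1
eef_pos: [0.4585, -0.1658, 0.1661]
tool_rot: [-180.0, -0.0, 177.0]
contact_force: [-0.7, 0.5, -0.2]
finger_gap: 0.465
gripper_force: 0.0
```

>>> arm_command --targets '[[[0, 0, 0, -0.1, 0.3, -0.1, 40], [0, 0, 0, -0.137, 0.55, -0.3, 40], [0, 0, 0, -0.137, 0.617, -0.333, 40], [0, 0, 0, -0.137, 0.617, -0.333, 40], [0, 0, 0, -0.137, 0.617, -0.333, 40], [0, 0, 0, -0.137, 0.617, -0.333, 40], [0, 0, 0, -0.137, 0.617, -0.333, 40], [0, 0, 0, -0.137, 0.617, -0.333, 40]]]'

```text
time_s: 21.1
eef_pos: [0.4381, -0.0729, 0.1164]
tool_rot: [-180.0, 0.0, 177.1]
contact_force: [-0.2, -0.2, 0.2]
finger_gap: 0.468
gripper_force: 0.0
```

```bash
cat >> lib.py <<'E'
import json,os
def weigh(tag,k=4):
    """baseline ('b') or loaded ('l') torque mean"""
    T=[];F=[]
    for i in range(k):
        camera("scene");s=sense();T.append(s["tau"]);F.append(s["contact_force"])
    d=dict(tau=np.mean(T,0).tolist(),F=np.mean(F,0).tolist(),pos=s["eef_pos"].tolist(),q=s["q"].tolist())
    json.dump(d,open(f"w_{tag}.json","w"))
    print(np.round(s["eef_pos"],4),np.round(s["tool_rot"],2),"F",np.round(d["F"],2),"gap",round(s["finger_gap"]*85.4,1),"gf",round(float(s["gripper_force"]),1),"t",s["time_s"])
    if tag=="l":
        b=json.load(open("w_b.json"));r=np.hypot(*d["pos"][:2])
        dt=np.array(d["tau"])-b["tau"]
        print("dtau",dt.round(4),"m(tau2) g",round(-dt[1]/9.81/r*1000,1),"m(F)",round(-(d["F"][2]-b["F"][2])/9.81*1000,1))
E
python3 -c "
from lib import *
weigh('b')"
```

```text
[ 0.4381 -0.0727  0.1163] [-180.     0.   177.1] F [ 0.06 -0.11  0.07] gap 39.8 gf 0.0 t 21.3
```

>>> arm_command --targets '[[[0, 0, 0, 0, 0, -0.25, 40], [0, 0, 0, 0, 0, -0.45, 40], [0, 0, 0, 0, 0, -0.509, 40], [0, 0, 0, 0, 0, -0.509, 40], [0, 0, 0, 0, 0, -0.509, 5], [0, 0, 0, 0, 0, -0.509, 5], [0, 0, 0, 0, 0, -0.509, 5], [0, 0, 0, 0, 0, -0.509, 5]]]' --grip_force 60

```text
time_s: 22.3
eef_pos: [0.4389, -0.0727, 0.041]
tool_rot: [-180.0, 0.1, 177.1]
contact_force: [-1.6, 1.1, 6.6]
finger_gap: 0.153
gripper_force: 58.8
```

>>> arm_command --targets '[[[0, 0, 0, 0, 0, 0, 5], [0, 0, 0, 0, 0, 0.05, 5], [0, 0, 0, 0, 0, 0.2, 5], [0, 0, 0, 0, 0, 0.4, 5], [0, 0, 0, 0, 0, 0.509, 5], [0, 0, 0, 0, 0, 0.509, 5], [0, 0, 0, 0, 0, 0.509, 5], [0, 0, 0, 0, 0, 0.509, 5]]]'

```text
time_s: 23.3
eef_pos: [0.4375, -0.0726, 0.1156]
tool_rot: [180.0, -0.1, 177.1]
contact_force: [0.2, -0.3, -0.6]
finger_gap: 0.146
gripper_force: 58.9
```

```bash
python3 -c "
from lib import *
weigh('l')
s=camera('scene');cv2.imwrite('pics/l1.png',cv2.resize(s[200:320,190:350],(640,480),interpolation=cv2.INTER_CUBIC)[...,::-1])"
```

```text
[ 0.4378 -0.0726  0.116 ] [ 1.7999e+02 -4.0000e-02  1.7710e+02] F [ 0.25  0.25 -1.71] gap 12.4 gf 58.9 t 23.5
dtau [ 1.141e-01 -8.424e-01  5.061e-01  2.000e-04  2.700e-03  2.700e-03] m(tau2) g 193.5 m(F) 181.5
```

View pics/l1.png

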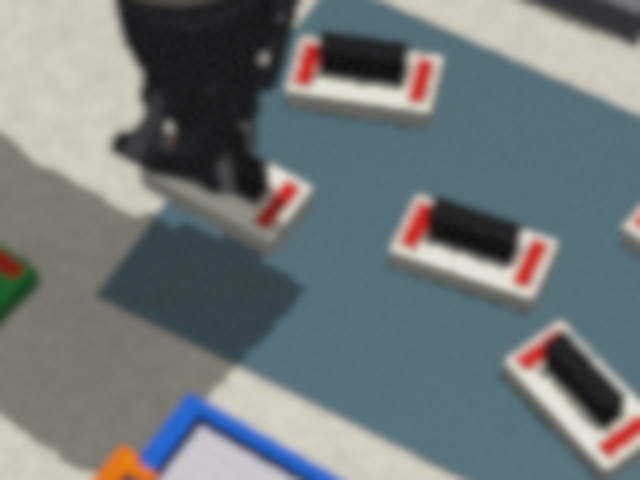

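>>> arm_command --targets '[[[0, 0, 0, 0.05, 0.25, 0, 5], [0, 0, 0.02, 0.1, 0.5, 0, 5], [0, 0, 0.04, 0.15, 0.75, 0, 5], [0, 0, 0.046, 0.2, 1, 0, 5], [0, 0, 0.046, 0.2, 1, 0, 5], [0, 0, 0.046, 0.2, 1, 0, 5], [0, 0, 0.046, 0.2, 1, 0, 5], [0, 0, 0.046, 0.2, 1, 0, 5]]]'

```text
time_s: 24.55
eef_pos: [0.468, 0.0767, 0.1163]
tool_rot: [-180.0, 0.0, -178.8]
contact_force: [-0.0, 0.5, -1.2]
finger_gap: 0.147
gripper_force: 59.2
```

>>> arm_command --targets '[[[0, 0, 0, 0.07, 0.25, 0, 5], [0, 0, 0, 0.14, 0.5, 0, 5], [0, 0, 0, 0.207, 0.75, 0, 5], [0, 0, 0, 0.207, 0.804, 0, 5], [0, 0, 0, 0.207, 0.804, 0, 5], [0, 0, 0, 0.207, 0.804, 0, 5], [0, 0, 0, 0.207, 0.804, 0, 5], [0, 0, 0, 0.207, 0.804, 0, 5]]]'

```text
time_s: 25.55
eef_pos: [0.4991, 0.1974, 0.1164]
tool_rot: [180.0, 0.0, -178.8]
contact_force: [-0.4, -0.1, -2.0]
finger_gap: 0.151
gripper_force: 59.4
```

```bash
python3 -c "
from lib import *
weigh('x',1)
im=camera('top');cv2.imwrite('pics/p1.png',cv2.resize(im[200:380,60:330],(780,520),interpolation=cv2.INTER_CUBIC)[...,::-1])"
```

```text
[0.4991 0.1976 0.1164] [-1.8000e+02  1.0000e-02 -1.7879e+02] F [-0.4  -1.71 -1.99] gap 12.8 gf 59.4 t 25.6
```

View pics/p1.png

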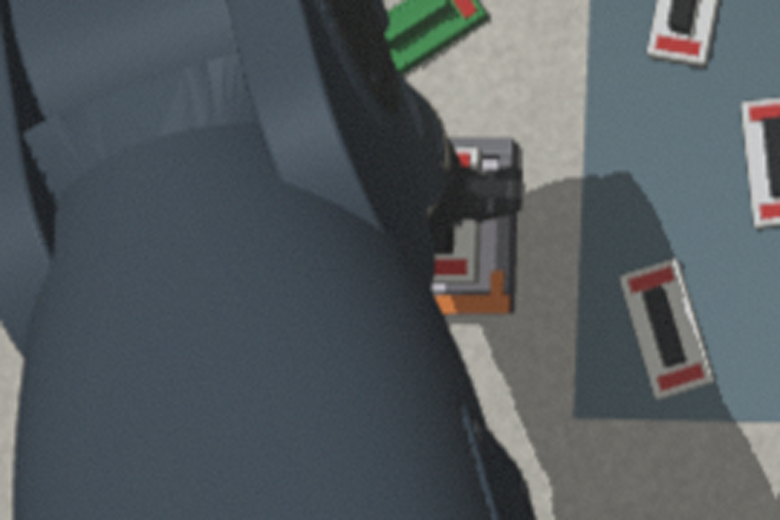

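>>> arm_command --targets '[[[0, 0, 0, 0, 0.003, -0.1, 5], [0, 0, 0, 0, 0.003, -0.2, 5], [0, 0, 0, 0, 0.003, -0.27, 5], [0, 0, 0, 0, 0.003, -0.31, 5], [0, 0, 0, 0, 0.003, -0.34, 5], [0, 0, 0, 0, 0.003, -0.37, 5], [0, 0, 0, 0, 0.003, -0.37, 5], [0, 0, 0, 0, 0.003, -0.37, 5]]]'

```text
time_s: 26.65
eef_pos: [0.4992, 0.1984, 0.061]
tool_rot: [180.0, 0.0, -178.8]
contact_force: [-0.6, 0.1, -0.7]
finger_gap: 0.147
gripper_force: 59.5
```

```bash
python3 -c "
from lib import *
weigh('x',4)"
```

```text
[0.4992 0.1984 0.061 ] [ 1.7999e+02  1.0000e-02 -1.7876e+02] F [-0.1  -0.11 -0.85] gap 12.8 gf 59.5 t 26.85
```

>>> arm_command --targets '[[[0, 0, 0, 0, 0, 0, 30], [0, 0, 0, 0, 0, 0, 30], [0, 0, 0, 0, 0, 0, 30], [0, 0, 0, 0, 0, 0.05, 30], [0, 0, 0, 0, 0, 0.25, 30], [0, 0, 0, 0, 0, 0.46, 30], [0, 0, 0, 0, 0, 0.46, 40], [0, 0, 0, 0, 0, 0.46, 40]]]'

```text
time_s: 27.85
eef_pos: [0.499, 0.1984, 0.1296]
tool_rot: [-180.0, -0.0, -178.8]
contact_force: [0.2, 0.2, -1.0]
finger_gap: 0.469
gripper_force: 0.0
```

```bash
python3 -c "
from lib import *
im=snap('top')
for c in cassettes(im):print([float(v) for v in c[:5]])
s=sense();print(s['eef_pos'].round(4),s['tool_rot'].round(2))
"
```

```text
[0.641, -0.0585, -21.0, 8.4, 0.74]
[0.5461, -0.006, 6.8, 6.0, 0.65]
[0.6569, 0.0563, -8.2, 26.6, 0.61]
[0.4986 0.1982 0.129 ] [-1.7997e+02 -7.0000e-02 -1.7876e+02]
```

>>> arm_command --targets '[[[0, 0, 0.05, -0.1, -0.3, 0, 40], [0, 0, 0.1, -0.25, -0.6, 0, 40], [0, 0, 0.192, -0.425, -0.893, 0, 40], [0, 0, 0.192, -0.425, -0.893, -0.085, 40], [0, 0, 0.192, -0.425, -0.893, -0.085, 40], [0, 0, 0.192, -0.425, -0.893, -0.085, 40], [0, 0, 0.192, -0.425, -0.893, -0.085, 40], [0, 0, 0.192, -0.425, -0.893, -0.085, 40]]]'

```text
time_s: 28.95
eef_pos: [0.4356, 0.0648, 0.1171]
tool_rot: [180.0, 0.0, -161.5]
contact_force: [0.5, 1.3, -0.1]
finger_gap: 0.469
gripper_force: 0.0
```

```bash
python3 -c "
from lib import *
weigh('b')
im=snap('scene')
for c in cassettes(im,'scene'):print([float(v) for v in c[:5]],c[5])
im=snap('top')
for c in cassettes(im):print([float(v) for v in c[:5]],c[5])
"
```

```text
[0.4354 0.0646 0.1171] [ 180.      0.   -161.47] F [0.08 0.12 0.16] gap 40.1 gf 0.0 t 29.15
[0.5451, -0.0058, 6.9, 4.3, 0.84] [310.0, 262.0]
[0.6404, -0.059, -21.7, 12.5, 0.8] [336.0, 302.0]
[0.4902, 0.212, -2.6, 46.9, 0.77] [335.0, 182.0]
[0.6535, 0.0562, -9.3, 2.5, 0.74] [368.0, 263.0]
[0.6594, 0.0559, -8.2, 103.4, 0.95] [299.0, 199.0]
[0.546, -0.0061, 7.5, 5.0, 0.83] [327.0, 257.0]
[0.641, -0.0581, -22.4, 6.0, 0.75] [354.0, 209.0]
```

>>> arm_command --targets '[[[0, 0, 0, -0.003, 0, -0.25, 40], [0, 0, 0, -0.003, 0, -0.45, 40], [0, 0, 0, -0.003, 0, -0.51, 40], [0, 0, 0, -0.003, 0, -0.51, 40], [0, 0, 0, -0.003, 0, -0.51, 5], [0, 0, 0, -0.003, 0, -0.51, 5], [0, 0, 0, -0.003, 0, -0.51, 5], [0, 0, 0, -0.003, 0, -0.51, 5]]]'

```text
time_s: 30.35
eef_pos: [0.4358, 0.0646, 0.0417]
tool_rot: [-180.0, 0.1, -161.5]
contact_force: [-1.5, -0.3, 6.2]
finger_gap: 0.148
gripper_force: 58.7
```

>>> arm_command --targets '[[[0, 0, 0, 0, 0, 0, 5], [0, 0, 0, 0.003, 0, 0.05, 5], [0, 0, 0, 0.003, 0, 0.2, 5], [0, 0, 0, 0.003, 0, 0.4, 5], [0, 0, 0, 0.003, 0, 0.51, 5], [0, 0, 0, 0.003, 0, 0.51, 5], [0, 0, 0, 0.003, 0, 0.51, 5], [0, 0, 0, 0.003, 0, 0.51, 5]]]'

```text
time_s: 31.35
eef_pos: [0.4348, 0.0644, 0.1163]
tool_rot: [180.0, -0.1, -161.5]
contact_force: [0.2, -0.2, -2.7]
finger_gap: 0.151
gripper_force: 59.0
```

```bash
python3 -c "
from lib import *
weigh('l',6)"
```

```text
[0.4353 0.0644 0.1169] [ 1.8000e+02 -2.0000e-02 -1.6148e+02] F [-0.18 -0.15 -2.97] gap 13.0 gf 59.0 t 31.65
dtau [-0.1152 -1.3302  0.8567  0.0054 -0.0035 -0.0081] m(tau2) g 308.2 m(F) 319.0
```

>>> arm_command --targets '[[[0, 0, -0.04, 0.07, -0.22, 0, 5], [0, 0, -0.1, 0.14, -0.44, 0, 5], [0, 0, -0.16, 0.21, -0.66, 0, 5], [0, 0, -0.238, 0.28, -0.87, 0, 5], [0, 0, -0.238, 0.28, -0.87, 0, 5], [0, 0, -0.238, 0.28, -0.87, 0, 5], [0, 0, -0.238, 0.28, -0.87, 0, 5], [0, 0, -0.238, 0.28, -0.87, 0, 5]]]'

```text
time_s: 32.65
eef_pos: [0.4772, -0.0655, 0.1171]
tool_rot: [180.0, 0.0, 177.2]
contact_force: [-0.8, -0.2, -3.1]
finger_gap: 0.15
gripper_force: 59.4
```

>>> arm_command --targets '[[[0, 0, 0, 0.07, -0.22, 0, 5], [0, 0, 0, 0.14, -0.44, 0, 5], [0, 0, 0, 0.21, -0.66, 0, 5], [0, 0, 0, 0.278, -0.869, 0, 5], [0, 0, 0, 0.278, -0.869, 0, 5], [0, 0, 0, 0.278, -0.869, 0, 5], [0, 0, 0, 0.278, -0.869, 0, 5], [0, 0, 0, 0.278, -0.869, 0, 5]]]'

```text
time_s: 33.65
eef_pos: [0.519, -0.1958, 0.1172]
tool_rot: [180.0, 0.0, 177.1]
contact_force: [-0.3, -0.4, -2.2]
finger_gap: 0.146
gripper_force: 59.7
```

```bash
python3 -c "
from lib import *
weigh('x',2)"
```

```text
[ 0.5191 -0.196   0.1172] [-1.8000e+02  1.0000e-02  1.7713e+02] F [-0.45  0.36 -2.12] gap 12.8 gf 59.7 t 33.75
```

>>> arm_command --targets '[[[0, 0, 0, 0, 0, -0.1, 5], [0, 0, 0, 0, 0, -0.2, 5], [0, 0, 0, 0, 0, -0.27, 5], [0, 0, 0, 0, 0, -0.32, 5], [0, 0, 0, 0, 0, -0.36, 5], [0, 0, 0, 0, 0, -0.39, 5], [0, 0, 0, 0, 0, -0.39, 5], [0, 0, 0, 0, 0, -0.39, 5]]]'

```text
time_s: 34.75
eef_pos: [0.5192, -0.1964, 0.0589]
tool_rot: [-180.0, 0.0, 177.1]
contact_force: [-1.4, -0.0, -0.6]
finger_gap: 0.147
gripper_force: 60.0
```

```bash
python3 -c "
from lib import *
weigh('x',3)"
```

```text
[ 0.5192 -0.1965  0.0588] [-1.7999e+02  2.0000e-02  1.7710e+02] F [-1.45  0.3  -0.23] gap 12.4 gf 60.0 t 34.9
```

>>> arm_command --targets '[[[0, 0, 0, 0, 0, 0, 30], [0, 0, 0, 0, 0, 0, 30], [0, 0, 0, 0, 0, 0, 30], [0, 0, 0, 0, 0, 0.05, 30], [0, 0, 0, 0, 0, 0.25, 30], [0, 0, 0, 0, 0, 0.46, 30], [0, 0, 0, 0, 0, 0.46, 40], [0, 0, 0, 0, 0, 0.46, 40]]]'

```text
time_s: 35.9
eef_pos: [0.5189, -0.1964, 0.1274]
tool_rot: [180.0, -0.0, 177.1]
contact_force: [0.3, 0.1, -0.0]
finger_gap: 0.47
gripper_force: 0.0
```

>>> arm_command --targets '[[[0, 0, 0.05, 0.03, 0.2, 0, 40], [0, 0, 0.1, 0.06, 0.4, 0, 40], [0, 0, 0.113, 0.1, 0.65, 0, 40], [0, 0, 0.113, 0.1, 0.65, 0, 40], [0, 0, 0.113, 0.1, 0.65, 0, 40], [0, 0, 0.113, 0.1, 0.65, 0, 40], [0, 0, 0.113, 0.1, 0.65, 0, 40], [0, 0, 0.113, 0.1, 0.65, 0, 40]]]'

```text
time_s: 36.9
eef_pos: [0.534, -0.0993, 0.1275]
tool_rot: [-180.0, -0.0, -172.8]
contact_force: [-0.3, 0.7, 0.6]
finger_gap: 0.465
gripper_force: 0.0
```

```bash
python3 -c "
from lib import *
for n in ('top','scene'):
  im=snap(n)
  for c in cassettes(im,n):print(n,[float(v) for v in c[:5]],c[5])
s=sense();print(s['eef_pos'].round(4),s['tool_rot'].round(2))
cv2.imwrite('pics/q1.png',np.hstack([cv2.resize(snap('top')[160:360,60:330],(400,296)),cv2.resize(im[110:450,140:400],(400,523))[:296],])[...,::-1])
t=snap('top');cv2.imwrite('pics/q2.png',np.vstack([cv2.resize(t[180:350,60:600],(800,252)),cv2.resize(im[140:440,140:640],(560,336))[:, :].copy() if 0 else cv2.resize(im[140:440,140:660],(800,462))])[:600,:,::-1])
"
```

```text
top [0.6556, 0.0563, -9.3, 5.4, 0.68] [298.0, 199.0]
top [0.501, 0.202, -0.7, 4.2, 0.67] [219.0, 276.0]
top [0.5476, -0.0029, 2.0, 184.4, 0.64] [325.0, 258.0]
scene [0.5464, -0.007, 6.0, 7.8, 0.87] [310.0, 266.0]
scene [0.6536, 0.0558, -9.4, 12.3, 0.7] [366.0, 263.0]
scene [0.6399, -0.0582, -23.6, 27.6, 0.59] [338.0, 300.0]
scene [0.4902, 0.213, 0.4, 36.5, 0.58] [334.0, 183.0]
[ 0.534  -0.099   0.1275] [-180.     -0.   -172.74]
```

View pics/q2.png

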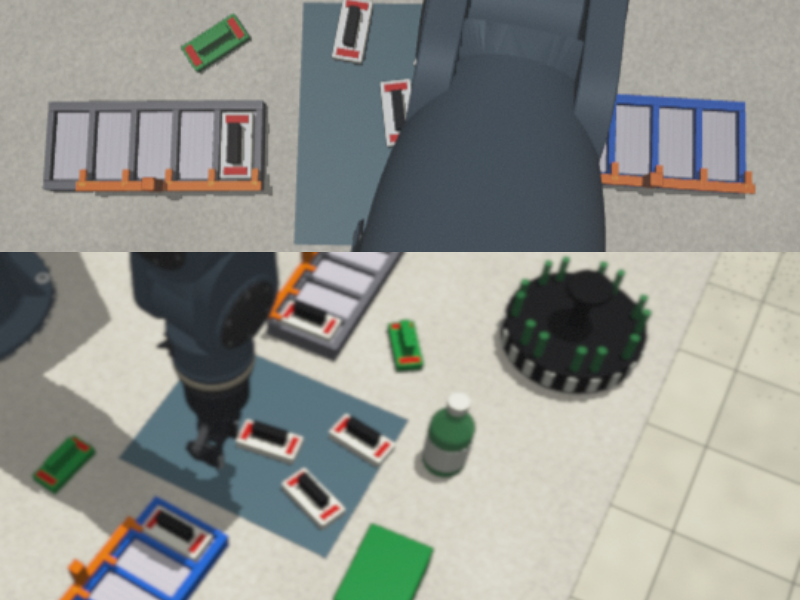

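>>> arm_command --targets '[[[0, 0, 0, 0.03, 0.25, 0, 40], [0, 0, 0, 0.08, 0.5, -0.04, 40], [0, 0, 0, 0.08, 0.619, -0.07, 40], [0, 0, 0, 0.08, 0.619, -0.07, 40], [0, 0, 0, 0.08, 0.619, -0.07, 40], [0, 0, 0, 0.08, 0.619, -0.07, 40], [0, 0, 0, 0.08, 0.619, -0.07, 40], [0, 0, 0, 0.08, 0.619, -0.07, 40]]]'

```text
time_s: 38.2
eef_pos: [0.5461, -0.0064, 0.1171]
tool_rot: [-180.0, 0.0, -172.8]
contact_force: [-0.2, -0.0, 0.3]
finger_gap: 0.47
gripper_force: 0.0
```

```bash
python3 -c "
from lib import *
weigh('b',6)"
```

```text
[ 0.5461 -0.0061  0.1171] [-180.      0.   -172.73] F [-0.15  0.42  0.08] gap 40.3 gf 0.0 t 38.5
```

>>> arm_command --targets '[[[0, 0, 0, 0, 0, -0.25, 40], [0, 0, 0, 0, 0, -0.45, 40], [0, 0, 0, 0, 0, -0.5, 40], [0, 0, 0, 0, 0, -0.5, 40], [0, 0, 0, 0, 0, -0.5, 5], [0, 0, 0, 0, 0, -0.5, 5], [0, 0, 0, 0, 0, -0.5, 5], [0, 0, 0, 0, 0, -0.5, 5]]]'

```text
time_s: 39.5
eef_pos: [0.5469, -0.006, 0.0433]
tool_rot: [-180.0, 0.1, -172.7]
contact_force: [-0.1, 1.0, 5.4]
finger_gap: 0.148
gripper_force: 59.1
```

>>> arm_command --targets '[[[0, 0, 0, 0, 0, 0, 5], [0, 0, 0, 0, 0, 0.05, 5], [0, 0, 0, 0, 0, 0.2, 5], [0, 0, 0, 0, 0, 0.4, 5], [0, 0, 0, 0, 0, 0.5, 5], [0, 0, 0, 0, 0, 0.5, 5], [0, 0, 0, 0, 0, 0.5, 5], [0, 0, 0, 0, 0, 0.5, 5]]]'

```text
time_s: 40.5
eef_pos: [0.5455, -0.0061, 0.1161]
tool_rot: [180.0, -0.1, -172.7]
contact_force: [0.1, -0.1, -1.9]
finger_gap: 0.145
gripper_force: 58.8
```

```bash
python3 -c "
from lib import *
weigh('l',6)"
```

```text
[ 0.546  -0.0061  0.1169] [ 1.8000e+02 -2.0000e-02 -1.7273e+02] F [-0.21  0.21 -1.34] gap 12.5 gf 58.8 t 40.8
dtau [ 0.117  -0.7503  0.4425 -0.0037  0.0032  0.0022] m(tau2) g 140.1 m(F) 145.1
```

>>> arm_command --targets '[[[0, 0, -0.03, -0.04, 0.22, 0, 5], [0, 0, -0.06, -0.08, 0.44, 0, 5], [0, 0, -0.067, -0.12, 0.66, 0, 5], [0, 0, -0.067, -0.161, 0.86, 0, 5], [0, 0, -0.067, -0.161, 0.86, 0, 5], [0, 0, -0.067, -0.161, 0.86, 0, 5], [0, 0, -0.067, -0.161, 0.86, 0, 5], [0, 0, -0.067, -0.161, 0.86, 0, 5]]]'

```text
time_s: 41.8
eef_pos: [0.522, 0.1224, 0.117]
tool_rot: [-180.0, -0.0, -178.8]
contact_force: [0.0, 0.4, -2.1]
finger_gap: 0.149
gripper_force: 58.9
```

>>> arm_command --targets '[[[0, 0, 0, -0.04, 0.22, 0, 5], [0, 0, 0, -0.08, 0.44, 0, 5], [0, 0, 0, -0.12, 0.66, 0, 5], [0, 0, 0, -0.16, 0.861, 0, 5], [0, 0, 0, -0.16, 0.861, 0, 5], [0, 0, 0, -0.16, 0.861, 0, 5], [0, 0, 0, -0.16, 0.861, 0, 5], [0, 0, 0, -0.16, 0.861, 0, 5]]]'

```text
time_s: 42.8
eef_pos: [0.4981, 0.2515, 0.1171]
tool_rot: [-180.0, 0.0, -178.8]
contact_force: [0.0, 0.2, -1.7]
finger_gap: 0.147
gripper_force: 59.1
```

```bash
python3 -c "
from lib import *
weigh('x',2)"
```

```text
[0.498  0.2517 0.1171] [ 180.     0.  -178.8] F [-0.04 -0.14 -1.62] gap 12.6 gf 59.1 t 42.9
```

>>> arm_command --targets '[[[0, 0, 0, 0, 0.002, -0.1, 5], [0, 0, 0, 0, 0.002, -0.2, 5], [0, 0, 0, 0, 0.002, -0.26, 5], [0, 0, 0, 0, 0.002, -0.3, 5], [0, 0, 0, 0, 0.002, -0.34, 5], [0, 0, 0, 0, 0.002, -0.36, 5], [0, 0, 0, 0, 0.002, -0.36, 5], [0, 0, 0, 0, 0.002, -0.36, 5]]]'

```text
time_s: 43.9
eef_pos: [0.4981, 0.2525, 0.0633]
tool_rot: [180.0, 0.0, -178.8]
contact_force: [-0.6, -0.4, -0.9]
finger_gap: 0.147
gripper_force: 59.3
```

```bash
python3 -c "
from lib import *
weigh('x',3)"
```

```text
[0.498  0.2525 0.0633] [ 1.7999e+02  2.0000e-02 -1.7876e+02] F [-0.61 -0.52 -0.22] gap 12.6 gf 59.3 t 44.05
```

>>> arm_command --targets '[[[0, 0, 0, 0, 0, 0, 30], [0, 0, 0, 0, 0, 0, 30], [0, 0, 0, 0, 0, 0, 30], [0, 0, 0, 0, 0, 0.05, 30], [0, 0, 0, 0, 0, 0.25, 30], [0, 0, 0, 0, 0, 0.45, 30], [0, 0, 0, 0, 0, 0.45, 40], [0, 0, 0, 0, 0, 0.45, 40]]]'

```text
time_s: 45.05
eef_pos: [0.4978, 0.2524, 0.1304]
tool_rot: [-180.0, -0.0, -178.8]
contact_force: [0.1, -0.2, 0.4]
finger_gap: 0.468
gripper_force: 0.0
```

```bash
python3 -c "
from lib import *
for n in ('top','scene'):
  im=snap(n)
  for c in cassettes(im,n):print(n,[float(v) for v in c[:5]],c[5])
  for q,b in (('bottle',box(0,0,.056,.056,0,.11)),('tip_box',None)):
    for d in outline_of(q,n)[:1]:
      if b is not None:
        th=np.linspace(0,6.28,24);M=[np.array([(r*np.cos(t),r*np.sin(t),z) for t in th for z in zz]) for r,zz in ((.03,(0,.1)),(.012,(.1,.15)))]
        print(q,n,fit(M,{n:d['pixels']},[.74,.06,0.]))
s=sense();print(s['eef_pos'].round(4),s['tool_rot'].round(2))
"
```

```text
top [0.5186, -0.1958, -2.7, 31.0, 0.92] [428.0, 270.0]
top [0.6406, -0.0582, -21.8, 14.2, 0.81] [354.0, 209.0]
top [0.6553, 0.0566, -8.4, 6.2, 0.55] [296.0, 199.0]
bottle top (array([ 0.76493241,  0.08477996, -0.12650633]), np.float64(48.11056339056621))
scene [0.6395, -0.0589, -22.7, 17.6, 0.87] [337.0, 301.0]
scene [0.5111, -0.1871, -2.5, 4.6, 0.7] [252.0, 324.0]
scene [0.6539, 0.0558, -9.9, 16.0, 0.56] [367.0, 264.0]
bottle scene (array([ 0.76334794,  0.08542568, -0.18797405]), np.float64(26.379611346395876))
[0.4978 0.2523 0.1303] [-1.7999e+02 -3.0000e-02 -1.7876e+02]
```

>>> arm_command --targets '[[[0, 0, -0.04, 0.13, -0.16, 0, 40], [0, 0, -0.08, 0.26, -0.33, 0, 40], [0, 0, -0.111, 0.39, -0.49, 0, 40], [0, 0, -0.111, 0.52, -0.653, 0, 40], [0, 0, -0.111, 0.52, -0.653, 0, 40], [0, 0, -0.111, 0.52, -0.653, 0, 40], [0, 0, -0.111, 0.52, -0.653, 0, 40], [0, 0, -0.111, 0.52, -0.653, 0, 40]]]'

```text
time_s: 46.45
eef_pos: [0.5756, 0.155, 0.1306]
tool_rot: [180.0, -0.0, 171.3]
contact_force: [-0.1, 0.3, -0.2]
finger_gap: 0.47
gripper_force: 0.0
```

>>> arm_command --targets '[[[0, 0, 0, 0.13, -0.16, 0, 40], [0, 0, 0, 0.26, -0.33, 0, 40], [0, 0, 0, 0.39, -0.49, 0, 40], [0, 0, 0, 0.527, -0.653, -0.05, 40], [0, 0, 0, 0.527, -0.653, -0.088, 40], [0, 0, 0, 0.527, -0.653, -0.088, 40], [0, 0, 0, 0.527, -0.653, -0.088, 40], [0, 0, 0, 0.527, -0.653, -0.088, 40]]]'

```text
time_s: 47.45
eef_pos: [0.6548, 0.0571, 0.1178]
tool_rot: [180.0, 0.0, 171.3]
contact_force: [0.0, -0.4, -0.5]
finger_gap: 0.472
gripper_force: 0.0
```

```bash
python3 -c "
from lib import *
weigh('b',6)
n='scene';im=snap(n)
for c in cassettes(im,n):print(n,[float(v) for v in c[:5]],c[5])
"
```

```text
[0.6549 0.0566 0.1174] [180.     0.   171.25] F [-0.21 -0.06  0.04] gap 39.8 gf 0.0 t 47.75
scene [0.4906, 0.2124, 0.3, 21.7, 0.79] [334.0, 185.0]
scene [0.5107, -0.1876, -3.3, 3.4, 0.71] [251.0, 323.0]
```

>>> arm_command --targets '[[[0, 0, 0, 0, 0, -0.25, 40], [0, 0, 0, 0, 0, -0.45, 40], [0, 0, 0, 0, 0, -0.5, 40], [0, 0, 0, 0, 0, -0.5, 40], [0, 0, 0, 0, 0, -0.5, 5], [0, 0, 0, 0, 0, -0.5, 5], [0, 0, 0, 0, 0, -0.5, 5], [0, 0, 0, 0, 0, -0.5, 5]]]'

```text
time_s: 48.85
eef_pos: [0.6559, 0.0566, 0.0439]
tool_rot: [180.0, 0.1, 171.2]
contact_force: [-0.2, -0.2, 6.2]
finger_gap: 0.144
gripper_force: 60.4
```

>>> arm_command --targets '[[[0, 0, 0, 0, 0, 0, 5], [0, 0, 0, 0, 0, 0.05, 5], [0, 0, 0, 0, 0, 0.2, 5], [0, 0, 0, 0, 0, 0.4, 5], [0, 0, 0, 0, 0, 0.5, 5], [0, 0, 0, 0, 0, 0.5, 5], [0, 0, 0, 0, 0, 0.5, 5], [0, 0, 0, 0, 0, 0.5, 5]]]'

```text
time_s: 49.85
eef_pos: [0.6544, 0.0564, 0.1162]
tool_rot: [-180.0, -0.1, 171.3]
contact_force: [0.6, 1.0, -2.8]
finger_gap: 0.149
gripper_force: 59.0
```

```bash
python3 -c "
from lib import *
weigh('l',6)"
```

```text
[0.6549 0.0565 0.1172] [-1.8000e+02 -1.0000e-02  1.7125e+02] F [ 0.06 -0.1  -2.95] gap 12.7 gf 59.0 t 50.15
dtau [-0.1218 -1.7803  1.015  -0.0019 -0.0033 -0.0026] m(tau2) g 276.1 m(F) 305.4
```

>>> arm_command --targets '[[[0, 0, 0.03, -0.12, -0.22, 0, 5], [0, 0, 0.065, -0.25, -0.44, 0, 5], [0, 0, 0.065, -0.38, -0.67, 0, 5], [0, 0, 0.065, -0.5, -0.9, 0, 5], [0, 0, 0.065, -0.5, -0.9, 0, 5], [0, 0, 0.065, -0.5, -0.9, 0, 5], [0, 0, 0.065, -0.5, -0.9, 0, 5], [0, 0, 0.065, -0.5, -0.9, 0, 5]]]'

```text
time_s: 51.15
eef_pos: [0.5802, -0.0778, 0.1172]
tool_rot: [180.0, -0.0, 177.2]
contact_force: [-0.4, 0.1, -2.8]
finger_gap: 0.145
gripper_force: 59.3
```

>>> arm_command --targets '[[[0, 0, 0, -0.11, -0.22, 0, 5], [0, 0, 0, -0.22, -0.44, 0, 5], [0, 0, 0, -0.33, -0.67, 0, 5], [0, 0, 0, -0.423, -0.9, 0, 5], [0, 0, 0, -0.423, -0.9, 0, 5], [0, 0, 0, -0.423, -0.9, 0, 5], [0, 0, 0, -0.423, -0.9, 0, 5], [0, 0, 0, -0.423, -0.9, 0, 5]]]'

```text
time_s: 52.15
eef_pos: [0.5168, -0.2128, 0.1173]
tool_rot: [180.0, 0.0, 177.2]
contact_force: [-0.1, -0.4, -3.3]
finger_gap: 0.145
gripper_force: 59.5
```

>>> arm_command --targets '[[[0, 0, 0, 0, -0.15, 0, 5], [0, 0, 0, 0, -0.244, 0, 5], [0, 0, 0, 0, -0.244, 0, 5], [0, 0, 0, 0, -0.244, 0, 5], [0, 0, 0, 0, -0.244, 0, 5], [0, 0, 0, 0, -0.244, 0, 5], [0, 0, 0, 0, -0.244, 0, 5], [0, 0, 0, 0, -0.244, 0, 5]]]'

```text
time_s: 53.15
eef_pos: [0.5165, -0.25, 0.1174]
tool_rot: [-180.0, 0.0, 177.1]
contact_force: [0.8, -0.1, -3.1]
finger_gap: 0.146
gripper_force: 59.6
```

```bash
python3 -c "
from lib import *
weigh('x',2)"
```

```text
[ 0.5165 -0.2501  0.1174] [-180.     0.   177.1] F [-0.32 -0.29 -2.69] gap 12.8 gf 59.6 t 53.25
```

>>> arm_command --targets '[[[0, 0, 0, 0, 0, -0.1, 5], [0, 0, 0, 0, 0, -0.2, 5], [0, 0, 0, 0, 0, -0.27, 5], [0, 0, 0, 0, 0, -0.32, 5], [0, 0, 0, 0, 0, -0.36, 5], [0, 0, 0, 0, 0, -0.38, 5], [0, 0, 0, 0, 0, -0.38, 5], [0, 0, 0, 0, 0, -0.38, 5]]]'

```text
time_s: 54.25
eef_pos: [0.5166, -0.2502, 0.0607]
tool_rot: [-180.0, 0.0, 177.1]
contact_force: [-1.0, 1.7, -0.4]
finger_gap: 0.146
gripper_force: 59.9
```

```bash
python3 -c "
from lib import *
weigh('x',3)"
```

```text
[ 0.5167 -0.2502  0.0606] [-1.7999e+02  3.0000e-02  1.7710e+02] F [-1.23  0.22 -0.28] gap 12.2 gf 59.9 t 54.4
```

Release, rise, and look for the last one.

>>> arm_command --targets '[[[0, 0, 0, 0, 0, 0, 30], [0, 0, 0, 0, 0, 0, 30], [0, 0, 0, 0, 0, 0, 30], [0, 0, 0, 0, 0, 0.05, 30], [0, 0, 0, 0, 0, 0.25, 30], [0, 0, 0, 0, 0, 0.45, 30], [0, 0, 0, 0, 0, 0.45, 40], [0, 0, 0, 0, 0, 0.45, 40]]]'

```text
time_s: 55.4
eef_pos: [0.5164, -0.25, 0.1277]
tool_rot: [180.0, -0.0, 177.1]
contact_force: [-0.8, 0.4, -0.2]
finger_gap: 0.467
gripper_force: 0.0
```

```bash
python3 -c "
from lib import *
for n in ('top','scene'):
  im=snap(n)
  for c in cassettes(im,n):print(n,[float(v) for v in c[:5]],c[5])
s=sense();print(s['eef_pos'].round(4),s['tool_rot'].round(2))
"
```

```text
top [0.5006, 0.2574, 0.7, 17.0, 0.96] [190.0, 279.0]
top [0.6405, -0.0583, -21.9, 5.3, 0.79] [356.0, 209.0]
top [0.5007, 0.2019, 0.1, 11.8, 0.67] [219.0, 275.0]
top [0.5189, -0.1962, -1.8, 33.2, 0.63] [429.0, 270.0]
scene [0.6389, -0.0588, -21.8, 13.9, 0.91] [337.0, 301.0]
scene [0.5113, -0.2453, -3.0, 82.2, 0.75] [237.0, 347.0]
scene [0.4889, 0.2679, -2.3, 18.3, 0.73] [343.0, 168.0]
scene [0.5122, -0.1875, -2.0, 118.7, 0.62] [252.0, 325.0]
[ 0.5161 -0.2499  0.1271] [ 1.7997e+02 -7.0000e-02  1.7710e+02]
```

>>> arm_command --targets '[[[0, 0, -0.05, 0.1, 0.16, 0, 40], [0, 0, -0.1, 0.2, 0.32, 0, 40], [0, 0, -0.16, 0.3, 0.48, 0, 40], [0, 0, -0.211, 0.414, 0.638, 0, 40], [0, 0, -0.211, 0.414, 0.638, 0, 40], [0, 0, -0.211, 0.414, 0.638, 0, 40], [0, 0, -0.211, 0.414, 0.638, 0, 40], [0, 0, -0.211, 0.414, 0.638, 0, 40]]]'

```text
time_s: 56.6
eef_pos: [0.5783, -0.155, 0.1279]
tool_rot: [-180.0, -0.0, 158.1]
contact_force: [-0.7, -0.6, 0.1]
finger_gap: 0.47
gripper_force: 0.0
```

>>> arm_command --targets '[[[0, 0, 0, 0.1, 0.16, 0, 40], [0, 0, 0, 0.2, 0.32, 0, 40], [0, 0, 0, 0.3, 0.48, 0, 40], [0, 0, 0, 0.414, 0.638, -0.067, 40], [0, 0, 0, 0.414, 0.638, -0.067, 40], [0, 0, 0, 0.414, 0.638, -0.067, 40], [0, 0, 0, 0.414, 0.638, -0.067, 40], [0, 0, 0, 0.414, 0.638, -0.067, 40]]]'

```text
time_s: 57.6
eef_pos: [0.6405, -0.0593, 0.1181]
tool_rot: [180.0, 0.0, 158.1]
contact_force: [0.2, 0.7, 0.2]
finger_gap: 0.468
gripper_force: 0.0
```

```bash
python3 -c "
from lib import *
weigh('b',6)
n='scene';im=snap(n)
for c in cassettes(im,n):print(n,[float(v) for v in c[:5]],c[5])
cv2.imwrite('pics/c4.png',cv2.resize(im[180:420,180:500],(800,600),interpolation=cv2.INTER_CUBIC)[...,::-1])
"
```

```text
[ 0.6407 -0.0588  0.1179] [180.    0.  158.1] F [ 0.05  0.1  -0.04] gap 40.2 gf 0.0 t 57.9
scene [0.5098, -0.245, -3.5, 30.6, 0.95] [237.0, 345.0]
scene [0.6406, -0.0588, -23.1, 57.4, 0.83] [336.0, 302.0]
scene [0.5113, -0.1867, -3.7, 7.7, 0.6] [252.0, 322.0]
```

View pics/c4.png

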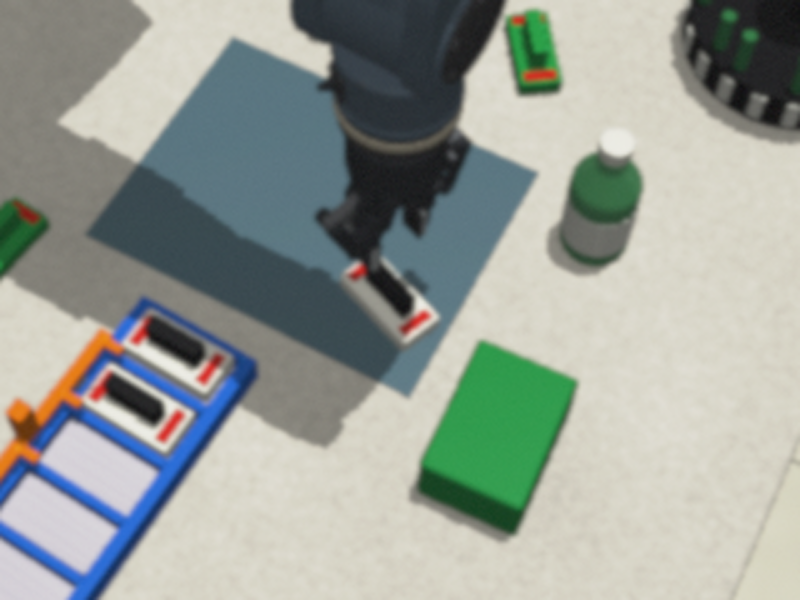

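The gripper stands straight above the last cassette (crop px ~390,295). Both blue cassettes lie flat in their compartments, and the bottle and tip box are clear.

>>> arm_command --targets '[[[0, 0, 0, 0, 0, -0.25, 40], [0, 0, 0, 0, 0, -0.45, 40], [0, 0, 0, 0, 0, -0.5, 40], [0, 0, 0, 0, 0, -0.5, 40], [0, 0, 0, 0, 0, -0.5, 5], [0, 0, 0, 0, 0, -0.5, 5], [0, 0, 0, 0, 0, -0.5, 5], [0, 0, 0, 0, 0, -0.5, 5]]]'

```text
time_s: 59.0
eef_pos: [0.6416, -0.0587, 0.0442]
tool_rot: [180.0, 0.1, 158.1]
contact_force: [-0.8, 0.3, 7.6]
finger_gap: 0.15
gripper_force: 59.0
```

>>> arm_command --targets '[[[0, 0, 0, 0, 0, 0, 5], [0, 0, 0, 0, 0, 0.05, 5], [0, 0, 0, 0, 0, 0.2, 5], [0, 0, 0, 0, 0, 0.4, 5], [0, 0, 0, 0, 0, 0.5, 5], [0, 0, 0, 0, 0, 0.5, 5], [0, 0, 0, 0, 0, 0.5, 5], [0, 0, 0, 0, 0, 0.5, 5]]]'

```text
time_s: 60.0
eef_pos: [0.6401, -0.0586, 0.1167]
tool_rot: [-180.0, -0.1, 158.1]
contact_force: [-0.2, -0.6, -1.6]
finger_gap: 0.147
gripper_force: 58.9
```

```bash
python3 -c "
from lib import *
weigh('l',8)"
```

```text
[ 0.6406 -0.0587  0.1177] [-1.8000e+02 -1.0000e-02  1.5811e+02] F [-0.21 -0.03 -2.24] gap 12.6 gf 58.9 t 60.4
dtau [ 0.1293 -1.3324  0.7896 -0.0014  0.0056  0.0038] m(tau2) g 211.1 m(F) 224.6
```

>>> arm_command --targets '[[[0, 0, 0.03, -0.06, 0.1, 0.2, 5], [0, 0, 0.08, -0.12, 0.3, 0.3, 5], [0, 0, 0.15, -0.2, 0.55, 0.3, 5], [0, 0, 0.2, -0.28, 0.75, 0.3, 5], [0, 0, 0.257, -0.32, 0.93, 0.3, 5], [0, 0, 0.257, -0.32, 0.93, 0.3, 5], [0, 0, 0.257, -0.32, 0.93, 0.3, 5], [0, 0, 0.257, -0.32, 0.93, 0.3, 5]]]'

```text
time_s: 61.4
eef_pos: [0.5929, 0.0801, 0.1627]
tool_rot: [-180.0, -0.0, -178.8]
contact_force: [0.9, 0.5, -2.7]
finger_gap: 0.149
gripper_force: 59.0
```

>>> arm_command --targets '[[[0, 0, 0, -0.08, 0.23, 0, 5], [0, 0, 0, -0.16, 0.46, 0, 5], [0, 0, 0, -0.24, 0.7, 0, 5], [0, 0, 0, -0.32, 0.93, 0, 5], [0, 0, 0, -0.32, 0.93, 0, 5], [0, 0, 0, -0.32, 0.93, 0, 5], [0, 0, 0, -0.32, 0.93, 0, 5], [0, 0, 0, -0.32, 0.93, 0, 5]]]'

```text
time_s: 62.4
eef_pos: [0.545, 0.2195, 0.1628]
tool_rot: [-180.0, 0.0, -178.8]
contact_force: [0.5, 0.1, -2.0]
finger_gap: 0.144
gripper_force: 59.2
```

>>> arm_command --targets '[[[0, 0, 0, -0.08, 0.23, 0, 5], [0, 0, 0, -0.16, 0.46, 0, 5], [0, 0, 0, -0.24, 0.7, 0, 5], [0, 0, 0, -0.328, 0.931, 0, 5], [0, 0, 0, -0.328, 0.931, 0, 5], [0, 0, 0, -0.328, 0.931, -0.15, 5], [0, 0, 0, -0.328, 0.931, -0.3, 5], [0, 0, 0, -0.328, 0.931, -0.3, 5]]]'

```text
time_s: 63.4
eef_pos: [0.4951, 0.3585, 0.1165]
tool_rot: [-179.9, -0.1, -178.8]
contact_force: [-0.9, 1.1, -2.2]
finger_gap: 0.145
gripper_force: 59.3
```

```bash
python3 -c "
from lib import *
weigh('x',2)"
```

```text
[0.496  0.3595 0.1185] [ 1.7999e+02  2.0000e-02 -1.7881e+02] F [-0.02  0.38 -1.99] gap 12.9 gf 59.3 t 63.5
```

>>> arm_command --targets '[[[0, 0, 0, 0, 0.002, -0.1, 5], [0, 0, 0, 0, 0.002, -0.2, 5], [0, 0, 0, 0, 0.002, -0.27, 5], [0, 0, 0, 0, 0.002, -0.31, 5], [0, 0, 0, 0, 0.002, -0.35, 5], [0, 0, 0, 0, 0.002, -0.375, 5], [0, 0, 0, 0, 0.002, -0.375, 5], [0, 0, 0, 0, 0.002, -0.375, 5]]]'

```text
time_s: 64.5
eef_pos: [0.4956, 0.3603, 0.0619]
tool_rot: [180.0, 0.0, -178.8]
contact_force: [-0.9, -0.2, 0.7]
finger_gap: 0.146
gripper_force: 59.7
```

```bash
python3 -c "
from lib import *
weigh('x',3)"
```

```text
[0.4956 0.3603 0.0618] [ 1.7999e+02  1.0000e-02 -1.7876e+02] F [-0.76  0.07  0.13] gap 12.3 gf 59.7 t 64.65
```

>>> arm_command --targets '[[[0, 0, 0, 0, 0, 0, 30], [0, 0, 0, 0, 0, 0, 30], [0, 0, 0, 0, 0, 0, 30], [0, 0, 0, 0, 0, 0.05, 30], [0, 0, 0, 0, 0, 0.25, 30], [0, 0, 0, 0, 0, 0.47, 30], [0, 0, 0, 0, 0, 0.47, 50], [0, 0, 0, 0, 0, 0.47, 50]]]'

```text
time_s: 65.65
eef_pos: [0.4954, 0.3602, 0.1319]
tool_rot: [-180.0, -0.0, -178.8]
contact_force: [-0.4, -0.3, -0.8]
finger_gap: 0.586
gripper_force: 0.0
```

>>> arm_command --targets '[[[0, 0, 0, -0.15, -0.2, 0, 50], [0, 0, 0, -0.349, -0.457, 0, 50], [0, 0, 0, -0.349, -0.457, 0, 50], [0, 0, 0, -0.349, -0.457, 0, 50], [0, 0, 0, -0.349, -0.457, 0, 50], [0, 0, 0, -0.349, -0.457, 0, 50], [0, 0, 0, -0.349, -0.457, 0, 50], [0, 0, 0, -0.349, -0.457, 0, 50]]]'

```text
time_s: 66.65
eef_pos: [0.4432, 0.2918, 0.132]
tool_rot: [-180.0, -0.0, -178.8]
contact_force: [-0.1, 0.1, -0.4]
finger_gap: 0.589
gripper_force: 0.0
```

```bash
python3 -c "
from lib import *
weigh('x',1)
im=snap('scene');t=snap('top')
cv2.imwrite('pics/z1.png',np.vstack([cv2.resize(im[90:310,230:520],(720,546)) if 0 else np.hstack([cv2.resize(im[100:220,290:410],(400,400),interpolation=cv2.INTER_CUBIC),cv2.resize(im[280:450,140:300],(400,400),interpolation=cv2.INTER_CUBIC)]),cv2.resize(t[200:330,60:580],(800,200))])[...,::-1])
"
```

```text
[0.4432 0.2918 0.132 ] [-180.     -0.   -178.76] F [ 0.08 -0.48 -0.61] gap 50.0 gf 0.0 t 66.7
```

View pics/z1.png

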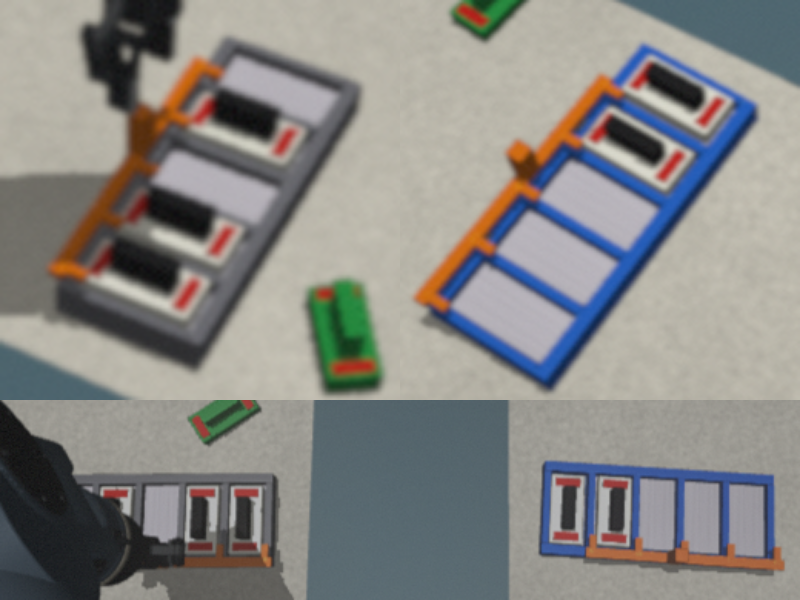

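>>> arm_command --targets '[[[0, 0, 0, 0, 0, -0.2, 50], [0, 0, 0, 0, 0, -0.365, 50], [0, 0, 0, 0, 0, -0.365, 50], [0, 0, 0, 0, 0, -0.365, 40], [0, 0, 0, 0, 0, -0.365, 10], [0, 0, 0, 0, 0, -0.365, 10], [0, 0, 0, 0, 0, -0.365, 10], [0, 0, 0, 0, 0, -0.365, 10]]]' --grip_force 30

```text
time_s: 67.8
eef_pos: [0.4437, 0.292, 0.0783]
tool_rot: [180.0, 0.1, -178.8]
contact_force: [-2.2, -0.1, 6.5]
finger_gap: 0.184
gripper_force: 31.2
```

>>> arm_command --targets '[[[0, 0, 0, 0, 0, 0, 10], [0, 0, 0, 0, 0.02, 0, 10], [0, 0, 0, -0.001, 0.05, 0, 10], [0, 0, 0, -0.002, 0.08, 0, 10], [0, 0, 0, -0.003, 0.11, 0, 10], [0, 0, 0, -0.003, 0.14, 0, 10], [0, 0, 0, -0.004, 0.165, 0, 10], [0, 0, 0, -0.004, 0.165, 0, 10]]]'

```text
time_s: 68.8
eef_pos: [0.4431, 0.3171, 0.0783]
tool_rot: [179.9, 0.1, -178.8]
contact_force: [-0.1, 1.5, 4.4]
finger_gap: 0.178
gripper_force: 30.9
```

>>> arm_command --targets '[[[0, 0, 0, 0, 0.004, 0, 10], [0, 0, 0, 0, 0.008, 0, 10], [0, 0, 0, 0, 0.012, 0, 10], [0, 0, 0, 0, 0.016, 0, 10], [0, 0, 0, 0, 0.02, 0, 10], [0, 0, 0, 0, 0.02, 0, 10], [0, 0, 0, 0, 0.02, 0, 10], [0, 0, 0, 0, 0.02, 0, 10]]]'

```text
time_s: 69.8
eef_pos: [0.4431, 0.3191, 0.0783]
tool_rot: [-180.0, 0.1, -178.8]
contact_force: [-0.1, -5.5, 9.0]
finger_gap: 0.183
gripper_force: 31.4
```

Stop beginning to be felt at 0.319 (27 mm travel); press a little more, then release and cross to the blue bar.

>>> arm_command --targets '[[[0, 0, 0, 0, 0.004, 0, 10], [0, 0, 0, 0, 0.008, 0, 10], [0, 0, 0, 0, 0.012, 0, 10], [0, 0, 0, 0, 0.014, 0, 10], [0, 0, 0, 0, 0.014, 0, 10], [0, 0, 0, 0, 0.014, 0, 10], [0, 0, 0, 0, 0.014, 0, 10], [0, 0, 0, 0, 0.014, 0, 10]]]'

```text
time_s: 70.8
eef_pos: [0.4431, 0.3193, 0.0783]
tool_rot: [-179.8, 0.1, -178.8]
contact_force: [-0.7, -22.3, 17.0]
finger_gap: 0.18
gripper_force: 32.5
```

>>> arm_command --targets '[[[0, 0, 0, 0, -0.012, 0, 30], [0, 0, 0, 0, -0.012, 0, 50], [0, 0, 0, 0, -0.012, 0, 50], [0, 0, 0, 0, -0.012, 0, 50], [0, 0, 0, 0, -0.012, 0.2, 50], [0, 0, 0, 0, -0.012, 0.5, 50], [0, 0, 0, 0, -0.012, 0.6, 50], [0, 0, 0, 0, -0.012, 0.6, 50]]]'

```text
time_s: 71.8
eef_pos: [0.443, 0.3201, 0.1678]
tool_rot: [179.9, 0.1, -178.8]
contact_force: [0.0, -0.1, -0.9]
finger_gap: 0.584
gripper_force: 0.0
```

```bash
python3 -c "
from lib import *
weigh('x',1)"
```

```text
[0.4424 0.3197 0.1667] [-1.7999e+02 -1.0000e-02 -1.7876e+02] F [-0.44 -0.71 -0.4 ] gap 50.1 gf 0.0 t 71.85
```

>>> arm_command --targets '[[[0, 0, 0, 0, -0.3, 0, 50], [0, 0, 0, 0, -0.6, 0, 50], [0, 0, 0, 0, -0.9, 0, 50], [0, 0, 0, 0, -1, 0, 50], [0, 0, 0, 0, -1, 0, 50], [0, 0, 0, 0, -1, 0, 50], [0, 0, 0, 0, -1, 0, 50], [0, 0, 0, 0, -1, 0, 50]]]'

```text
time_s: 72.85
eef_pos: [0.4425, 0.1704, 0.1672]
tool_rot: [180.0, -0.0, -178.7]
contact_force: [-0.5, 0.0, 0.2]
finger_gap: 0.587
gripper_force: 0.0
```

>>> arm_command --targets '[[[0, 0, 0, 0, -0.3, 0, 50], [0, 0, 0, 0, -0.6, 0, 50], [0, 0, 0, 0, -0.9, 0, 50], [0, 0, 0, 0, -1, 0, 50], [0, 0, 0, 0, -1, 0, 50], [0, 0, 0, 0, -1, 0, 50], [0, 0, 0, 0, -1, 0, 50], [0, 0, 0, 0, -1, 0, 50]]]'

```text
time_s: 73.85
eef_pos: [0.4426, 0.0204, 0.1673]
tool_rot: [180.0, -0.0, -178.7]
contact_force: [-0.0, 0.3, -1.0]
finger_gap: 0.585
gripper_force: 0.0
```

>>> arm_command --targets '[[[0, 0, 0, 0, -0.3, 0, 50], [0, 0, 0, 0, -0.6, 0, 50], [0, 0, 0, 0, -0.9, 0, 50], [0, 0, 0, 0, -1, 0, 50], [0, 0, 0, 0, -1, 0, 50], [0, 0, 0, 0, -1, 0, 50], [0, 0, 0, 0, -1, 0, 50], [0, 0, 0, 0, -1, 0, 50]]]'

```text
time_s: 74.85
eef_pos: [0.4427, -0.1296, 0.1673]
tool_rot: [-180.0, 0.0, -178.7]
contact_force: [0.1, -0.3, 0.6]
finger_gap: 0.583
gripper_force: 0.0
```

>>> arm_command --targets '[[[0, 0, -0.046, 0.05, -0.3, 0, 50], [0, 0, -0.046, 0.113, -0.6, 0, 50], [0, 0, -0.046, 0.113, -0.9, 0, 50], [0, 0, -0.046, 0.113, -1, 0, 50], [0, 0, -0.046, 0.113, -1, 0, 50], [0, 0, -0.046, 0.113, -1, 0, 50], [0, 0, -0.046, 0.113, -1, 0, 50], [0, 0, -0.046, 0.113, -1, 0, 50]]]'

```text
time_s: 75.85
eef_pos: [0.4596, -0.2796, 0.1675]
tool_rot: [180.0, 0.0, 177.1]
contact_force: [-0.4, 0.0, 0.4]
finger_gap: 0.588
gripper_force: 0.0
```

>>> arm_command --targets '[[[0, 0, 0, 0, -0.15, 0, 50], [0, 0, 0, 0, -0.229, 0, 50], [0, 0, 0, 0, -0.229, 0, 50], [0, 0, 0, 0, -0.229, -0.23, 50], [0, 0, 0, 0, -0.229, -0.23, 50], [0, 0, 0, 0, -0.229, -0.23, 50], [0, 0, 0, 0, -0.229, -0.23, 50], [0, 0, 0, 0, -0.229, -0.23, 50]]]'

```text
time_s: 76.85
eef_pos: [0.4598, -0.3148, 0.1336]
tool_rot: [-180.0, 0.1, 177.1]
contact_force: [-0.5, 0.1, -0.7]
finger_gap: 0.585
gripper_force: 0.0
```

```bash
python3 -c "
from lib import *
weigh('x',1)"
```

```text
[ 0.4598 -0.3147  0.1334] [-1.7997e+02  4.0000e-02  1.7710e+02] F [-0.15 -0.27  0.3 ] gap 50.0 gf 0.0 t 76.9
```

>>> arm_command --targets '[[[0, 0, 0, 0, 0, -0.2, 50], [0, 0, 0, 0, 0, -0.37, 50], [0, 0, 0, 0, 0, -0.37, 50], [0, 0, 0, 0, 0, -0.37, 40], [0, 0, 0, 0, 0, -0.37, 10], [0, 0, 0, 0, 0, -0.37, 10], [0, 0, 0, 0, 0, -0.37, 10], [0, 0, 0, 0, 0, -0.37, 10]]]'

```text
time_s: 77.9
eef_pos: [0.4601, -0.3145, 0.0784]
tool_rot: [180.0, 0.1, 177.1]
contact_force: [-0.6, 5.9, 7.1]
finger_gap: 0.18
gripper_force: 30.4
```

>>> arm_command --targets '[[[0, 0, 0, 0, 0, 0, 10], [0, 0, 0, 0.001, 0.02, 0, 10], [0, 0, 0, 0.002, 0.05, 0, 10], [0, 0, 0, 0.004, 0.08, 0, 10], [0, 0, 0, 0.006, 0.11, 0, 10], [0, 0, 0, 0.007, 0.14, 0, 10], [0, 0, 0, 0.008, 0.165, 0, 10], [0, 0, 0, 0.008, 0.165, 0, 10]]]'

```text
time_s: 78.9
eef_pos: [0.4613, -0.2901, 0.0785]
tool_rot: [-179.9, 0.1, 177.1]
contact_force: [0.3, 1.7, 7.4]
finger_gap: 0.18
gripper_force: 30.4
```

>>> arm_command --targets '[[[0, 0, 0, 0, 0.004, 0, 10], [0, 0, 0, 0, 0.008, 0, 10], [0, 0, 0, 0.001, 0.012, 0, 10], [0, 0, 0, 0.001, 0.016, 0, 10], [0, 0, 0, 0.001, 0.02, 0, 10], [0, 0, 0, 0.001, 0.02, 0, 10], [0, 0, 0, 0.001, 0.02, 0, 10], [0, 0, 0, 0.001, 0.02, 0, 10]]]'

```text
time_s: 79.9
eef_pos: [0.4615, -0.2875, 0.0785]
tool_rot: [-179.9, 0.1, 177.1]
contact_force: [-1.8, -1.3, 5.7]
finger_gap: 0.182
gripper_force: 30.2
```

>>> arm_command --targets '[[[0, 0, 0, 0, 0.004, 0, 10], [0, 0, 0, 0, 0.008, 0, 10], [0, 0, 0, 0, 0.012, 0, 10], [0, 0, 0, 0, 0.016, 0, 10], [0, 0, 0, 0, 0.016, 0, 10], [0, 0, 0, 0, 0.016, 0, 10], [0, 0, 0, 0, 0.016, 0, 10], [0, 0, 0, 0, 0.016, 0, 10]]]'

```text
time_s: 80.9
eef_pos: [0.4615, -0.2872, 0.0785]
tool_rot: [-179.7, 0.1, 177.0]
contact_force: [-1.2, -19.9, -1.0]
finger_gap: 0.181
gripper_force: 29.8
```

>>> arm_command --targets '[[[0, 0, 0, 0, -0.012, 0, 30], [0, 0, 0, 0, -0.012, 0, 50], [0, 0, 0, 0, -0.012, 0, 50], [0, 0, 0, 0, -0.012, 0, 50], [0, 0, 0, 0, -0.012, 0.2, 50], [0, 0, 0, 0, -0.012, 0.5, 50], [0, 0, 0, 0, -0.012, 0.9, 50], [0, 0, 0, 0, -0.012, 0.9, 50]]]'

```text
time_s: 81.9
eef_pos: [0.4626, -0.2872, 0.2167]
tool_rot: [-179.8, 0.4, 177.1]
contact_force: [-0.3, -1.0, -0.5]
finger_gap: 0.588
gripper_force: 0.0
```

>>> arm_command --targets '[[[0, 0, 0, -0.1, 0.3, 0, 50], [0, 0, 0, -0.2, 0.6, 0, 50], [0, 0, 0, -0.4, 0.9, 0, 50], [0, 0, 0, -0.5, 1, 0, 50], [0, 0, 0, -0.5, 1, 0, 50], [0, 0, 0, -0.5, 1, 0, 50], [0, 0, 0, -0.5, 1, 0, 50], [0, 0, 0, -0.5, 1, 0, 50]]]'

```text
time_s: 82.9
eef_pos: [0.3861, -0.1366, 0.2121]
tool_rot: [180.0, -0.0, 177.1]
contact_force: [-0.2, -0.3, 0.6]
finger_gap: 0.584
gripper_force: 0.0
```

```bash
python3 -c "
from lib import *
im=snap('scene');t=snap('top')
cv2.imwrite('pics/end.png',np.vstack([np.hstack([cv2.resize(im[100:220,290:410],(400,330),interpolation=cv2.INTER_CUBIC),cv2.resize(im[280:450,140:300],(400,330),interpolation=cv2.INTER_CUBIC)]),cv2.resize(t[100:340,60:600],(600,267),interpolation=cv2.INTER_CUBIC) if 0 else cv2.resize(t[170:340,60:600],(800,252))])[...,::-1])
"
```

```text
(no output)
```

View pics/end.png

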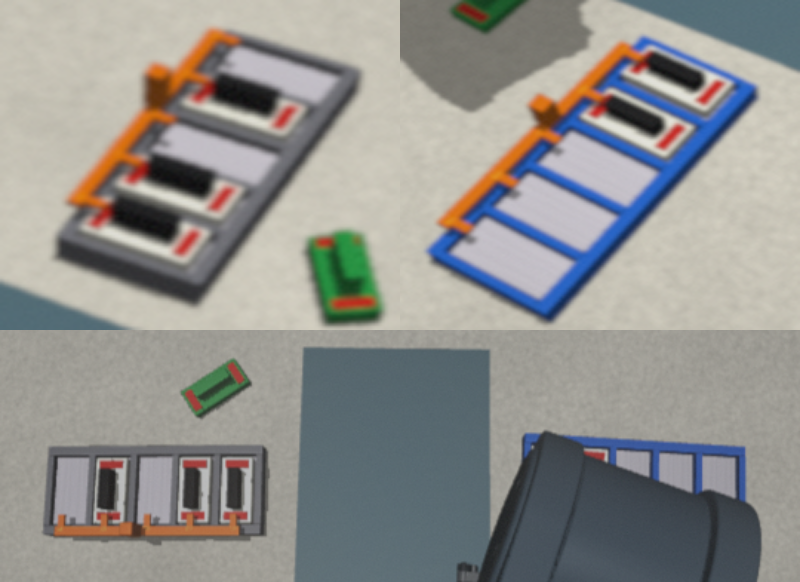

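All five cassettes lie flat and both bars are home, with their tabs over the compartments. The robot is clear, so I'm handing in.

```bash
python3 -c "
from rig import finish_job
print(finish_job())"
```

```text
the job is handed in; nothing more can be done
None
```

The job is handed in after about 83 s: cassettes of about 310 g and 290 g are in the blue tray and those of about 190 g, 140 g and 215 g in the grey one, both locking bars were pushed home until I felt their stops, and nothing touched the bottle or tip box.

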